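# Wash up the watch-cleaning glasses and time the airing

## Robot

A 6-joint arm with a two-finger parallel gripper is mounted at the origin on the work surface. World frame = base frame: x ahead of the robot, y to its left, z up, the work surface at z = 0. Lengths are in m, angles in rad, forces in N, time in s.
With the tool pointing down it reaches from about 0.275 to 0.975 m from the base axis. Payload 8.4 kg.
Tool frame: the origin (TCP) lies at the very end of the fingers, on their centre line; the grasp point (between the pads) lies 19 mm behind it; z points along the fingers, y is the line along which they close (so a half turn about z gives the same grasp; the last joint's range is limited). The gripper opens to 92 mm and grips with 3 to 60 N. Pads are 20 mm wide; open, the fingers measure 128 mm over their backs; the gripper's body (75 mm by 189 mm) begins 69 mm behind the grasp point.
Start: joints at [-1.184, 0.353, 1.633, -0, 1.155, -0.002], TCP at [0.237, -0.578, 0.215] pointing down, gripper open.
Joint ranges: [-2.63, 2.63], [-0.92, 2.1], [0.06, 2.66], [-1.3, 4.44], [0, 2.69], [-3.02, 3.02]. Speed limits (rad/s): [2.22, 2.22, 2.79, 3.14, 3.14, 3.14].

## Interface

Orientations are given as a rotation vector (axis times angle).
In Python, from plant import bot, capture, camera_model, finder gives the robot as it stands.
- The arm moves only by the tool send_rows, never from a script. Its argument "moves" is a list that holds one entry, the list of rows, each a list of 7 numbers: the finger opening in cm, from 0 to 9.19, then the shift along the world's x, y, z in cm, then the turn, a rotation vector about the world's x, y, z in degrees. A call has 1 to 12 rows; each row shifts and turns the commanded pose from where the row before left it; what a row does not reach is not made up. A row lasts 1/8 s, in which the tool goes at most 62.5 mm and 10.7 degrees, less where a joint would pass 70% of its speed; a pose out of reach is approached as far as the arm can. A call with a gripper value outside its range is refused whole. The fingers move at their own pace and stop on an object; "grip_force" is the grip in N (left out, the last holds). Time passes only in rows, so rows that do not move let the fingers close. It gives the time, the measured TCP pose, the force, the opening and the grip force at its end, in the units of the state.
- bot.observe(): the state, without advancing time (a new reading comes with each control period).
- capture(name): name is "scene" or "side" or "wrist"; returns the picture (400x640x3 uint8, red, green, blue); there is no depth.
- camera_model(name): a dict with "fx", "fy", "cx", "cy" (pixels), "R" (3x3) and "t" (3): a world point X has camera coordinates R X + t. Camera axes: x right, y down, z forward; pixel columns grow to the right and rows downward; lengths in m; the calibration is good to about 2 mm. The wrist camera is an equidistant fisheye: a pixel r from the principal point sees the ray r / f radians off the axis. A picture is of the moment at which its call begins: read the wrist's pose just before it. camera_model takes no time and is no camera call; for the wrist camera it gives the pose at the moment of the call.
- bot.job_done(): hands the job in; it is judged then, once.
Trained networks look in the newest picture that a camera, given by its name, has taken for a name from the list of things; names that differ only in an ending like _2 or _b are one class to them, and where a whole thing is asked for, a point or a joint stands for the part that bears it (a point fixed in the world has none). Each returns a list of dicts, best first, with "conf" (0 to 1); they miss things now and then, are a little off and sometimes report something else, mostly with a low value. They report only what shows in the picture. A call takes as long as a camera call.
- finder.boxes_of(label, camera): "box" ([left, top, width, height] in pixels, round what is visible of it).
- finder.mark_of(label, camera): "location" ([column, row] in pixels: a listed point, or the origin of a listed thing).
The state is a dict: "clock": time; "joint_pos": joint angles; "qd": joint speeds; "joint_efforts": joint torques, N m; "tool_pos": TCP position; "ee_rot": TCP orientation; "force": force on the tool from outside, world axes, zero at the start; "ft_torque": the same for the moment, N m; "finger_gap": finger opening in m; "finger_force": force on a finger pad.
Only numpy, scipy, OpenCV 4.12 (cv2) and the standard library are available. Lean on these libraries where they do the work, as an engineer would, in place of code of your own. Each camera call takes 0.05 s, during which the arm holds its last target. There are 200 camera calls.

## Task

Wash up the watch-cleaning station: with the long bottle brush from its stand, brush out every glass on the mat, cleanest first so that no dirt is carried over (the blue-booted last rinse, then the yellow first rinse, then the red wash; one may be missing), working the brush right down to the bottom, up to the rim and right down to the bottom again in each. Hang the brush back in its fork, stand all the glasses upright in the steel drip tray, and raise the ultrasonic cleaner's stiff lid to about 45 degrees so that the tank can air, and wind the clockwork timer clockwise by its key until the pointer stands at the red 30-minute mark, to time the airing. Leave the dish, screwdriver set, movement holder and tweezer where they are.

Things in the scene. Friction and masses are not known exactly. Their poses are not given: they have to be found in the camera images.
- glass_blue: last-rinse glass: clear glass beaker with a blue silicone boot round its lowest 22 mm and a blue band at its rim, standing upright: outside diameter 60 mm (62 over the boot), wall 3 mm, height 85 mm, inner floor 4 mm above the underside, 160 g, loose. Origin: centre of the underside; z up its axis. May be absent
- glass_yellow: first-rinse glass: clear glass beaker with a yellow silicone boot round its lowest 22 mm and a yellow band at its rim, standing upright: outside diameter 60 mm (62 over the boot), wall 3 mm, height 85 mm, inner floor 4 mm above the underside, 160 g, loose. Origin: centre of the underside; z up its axis. May be absent
- glass_red: wash glass: clear glass beaker with a red silicone boot round its lowest 22 mm and a red band at its rim, standing upright: outside diameter 60 mm (62 over the boot), wall 3 mm, height 85 mm, inner floor 4 mm above the underside, 160 g, loose. Origin: centre of the underside; z up its axis. May be absent
- mat: flat grey-green silicone mat, 190 x 290 x 2 mm, fixed to the bench; the used glasses stand on it. Origin: centre of its underside
- brush: long bottle brush, 200 mm, 45 g, loose, hanging upright in the stand's fork. From the lower end up: cream bristle head 33 mm diameter, 55 mm long; steel wire 6 mm thick; green collar disc 28 mm diameter from 135 to 139 mm; round green handle 14 mm diameter from 139 to 200 mm. Origin: the tip of the bristle head (lower end), z along the brush to the handle's end
- brush_collar (a point): centre of the underside of the brush's green collar, 135 mm above the tip; the face that rests on the fork
- brush_grip (a point): point on the brush's axis 169 mm above the tip, 30 mm above the collar, in the middle of the green handle: where to hold it from above
- stand: steel brush stand, fixed: base plate 100 x 100 x 8 mm, post 42 mm behind the origin, at its top a level two-tined fork, open to the stand's -x. Slot 15 mm wide, from 20 mm before the origin to 30 mm behind it; a lip at the tines' front ends rises 4 mm. Lift the brush 10 mm or more and draw it out to -x; hang it back the reverse way. Origin: on the bench straight below the hanging brush
- fork_seat (a point): the middle of the slot, level with the tine tops, 175 mm straight above the stand's origin: where the collar's underside rests
- tray: stainless drip tray, fixed, 116 x 266 mm (x by y of its frame), floor 5 mm above the bench, rim 12 mm above the bench and 3 mm thick. Room for three glasses in a row along its y axis, 80 mm apart. Origin: centre of its underside
- cleaner: white ultrasonic cleaner, fixed, 150 x 190 x 115 mm (depth x, width y, height), control panel on its -x side, which is its front, with a steel tank inside and a hinged lid on top. Origin: centre of its underside
- lid (a joint): angle of the cleaner's grey lid in rad: 0 shut, growing as the front edge is raised, 0.785 at 45 degrees, stop at 1.75. A stiff hinge along the rear (+x) top edge: the lid stays where it is left; about 3 N at the handle moves it
- lid_grip (a point): point in the black upright fin handle on the lid, near its front edge: fin 16 mm thick (across the cleaner's y), 36 mm long and 37 mm high above the lid's top; the point is 26 mm above the lid's top, 11 mm below the fin's top, 130 mm in front of the hinge line and 36 mm above it when shut. Moves with the lid
- lid_hinge (a point): centre of the lid's hinge line, at the cleaner's rear top edge, 77 mm behind the cleaner's centre and 116 mm above the bench; the line runs along the cleaner's y
- timer: white clockwork timer, 72 mm diameter, 22 mm high, held to the bench by its magnet foot (fixed), with twelve marks round its face: the wide red one, half a turn from zero (30 minutes), lies at the timer's -x, zero at its +x. Origin: centre of its underside
- timer_key (a joint): angle of the timer's winding key in rad: 0 unwound (white pointer end at the zero mark, the timer's +x), growing clockwise seen from above, 3.14 with the pointer at the red 30-minute mark, stop at 6.0. Its spring pulls back weakly (0.008 N m per rad) and its movement (0.06 N m) holds it where it is left
- key_grip (a point): point on the vertical axis of the timer's winding key, 48 mm above the bench: the key is an upright black bar 44 mm long, 12 mm thick, from 26 to 52 mm above the bench, with a white pointer line on one end half; the point's x axis points to that end. Hold it across its 12 mm thickness
- dish: bystander: clear glass dish, 90 mm across, 22 mm high, with brass wheels in it. Origin: centre of its underside
- screwdriver_set: bystander: red plastic screwdriver set, 85 x 150 x 23 mm. Origin: centre of its underside
- movement_holder: bystander: aluminium movement holder with a brass movement, 50 x 36 x 18 mm. Origin: centre of its underside
- tweezer: bystander: steel tweezer lying flat, 130 x 10 x 5 mm. Origin: its middle, at the underside; x along it

How it is judged:
By the outcome, as a careful person would: the job done as asked, in the order asked, and still so for the second after the job is handed in, with the robot touching nothing.
Of glass_blue, glass_yellow, glass_red only 2 to 3 are there at a start; the rules pass over those that are not, and their reading is None.
At some moment in a run one of glass_blue, glass_yellow, glass_red may be knocked a few centimetres aside while the robot is not near it.
It also fails if it takes over 210 s, if anything falls off the work surface, if the arm or the gripper's body presses on something with over 40 N, if the wrist force passes 120 N, or if a joint passes its speed limit or range.

## Working session

There is one attempt and no reset: what is moved stays moved. The work goes in short steps, Python scripts to look and compute and a tool call to move; the robot and the scene stay as the last step left them, time stands still between calls to the robot, and variables do not carry over. Pictures are saved under pics/ and viewed, at most 14 in all, crops included, and the job is handed in when it is done.

Besides the shell and the picture viewer there is one more tool, called after "Emit:" by a JSON object that holds its "op" and its "data". send_rows: Moves the arm, as the interface text tells. Its arguments: {"type":"object","properties":{"moves":{"type":"array"},"grip_force":{"type":"number"}},"required":["moves"]}

```bash
ls; mkdir -p pics
python3 - <<'E'
from plant import bot, capture, camera_model, finder
import cv2
print(bot.observe())
for c in ("scene","side"):
    im=capture(c); cv2.imwrite(f"pics/{c}0.png",im[:,:,::-1])
    m=camera_model(c); print(c,m)
    for l in ["glass_blue","glass_yellow","glass_red","mat","brush","brush_collar","brush_grip","stand","fork_seat","tray","cleaner","lid_grip","lid_hinge","timer","key_grip","dish","screwdriver_set","movement_holder","tweezer"]:
        r=finder.mark_of(l,c); b=finder.boxes_of(l,c)
        print(l,[(round(x["conf"],2),[round(float(v)) for v in x["location"]]) for x in r[:2]],[(round(x["conf"],2),[round(float(v)) for v in x["box"]]) for x in b[:2]])
E
```

```text
pics
{'clock': 0.0, 'joint_pos': array([-1.18438574e+00,  3.53589999e-01,  1.63409758e+00,  2.37480298e-05,
        1.15522824e+00, -2.40424349e-03]), 'qd': array([-0.00041813, -0.00037833,  0.00046296,  0.00166663,  0.00100366,
       -0.00290481]), 'joint_efforts': array([ 1.19450906e-04, -5.93847120e+01, -3.34214795e+01,  6.98431442e-02,
        2.34639435e-02, -1.07304629e-04]), 'tool_pos': array([ 0.23675543, -0.57790053,  0.21391566]), 'ee_rot': array([-3.08113678e+00, -6.06642515e-01,  3.62975973e-04]), 'force': array([ 0.2360504 , -0.79660848, -0.61602785]), 'ft_torque': array([-0.04778042,  0.02296884, -0.02220663]), 'finger_force': 0.0, 'finger_gap': 0.09150315798980896}
scene {'fx': 517.1729943328377, 'fy': 517.1729943328377, 'cx': 313.43074377246836, 'cy': 188.09618633323032, 'R': array([[-0.16745799,  0.98576892,  0.01474639],
       [ 0.81075051,  0.14620616, -0.56683981],
       [-0.56092908, -0.08296621, -0.82369605]]), 't': array([ 0.05829347, -0.36658077,  1.92675776])}
glass_blue [(0.79, [276, 189])] [(0.68, [266, 164, 22, 32]), (0.32, [275, 210, 15, 41])]
glass_ye
[... 2422 characters left out ...]
]), (0.31, [280, 157, 47, 70])]
cleaner [(0.97, [221, 317])] [(0.71, [161, 236, 96, 123])]
lid_grip [(0.6, [235, 257])] [(0.89, [159, 237, 92, 81])]
lid_hinge [(0.72, [426, 206]), (0.66, [174, 282])] [(0.86, [167, 238, 85, 81])]
timer [(0.78, [441, 227])] [(0.83, [427, 208, 29, 26]), (0.32, [314, 186, 31, 19])]
key_grip [(0.62, [445, 211])] [(0.82, [433, 210, 22, 16]), (0.56, [314, 185, 30, 19])]
dish [(0.75, [328, 196])] [(0.57, [311, 186, 34, 17])]
screwdriver_set [(0.87, [220, 238])] [(0.56, [189, 219, 65, 26])]
movement_holder [(0.53, [267, 252])] [(0.75, [297, 135, 13, 73]), (0.64, [256, 244, 24, 19])]
tweezer [(0.65, [342, 359])] [(0.74, [331, 336, 23, 48]), (0.54, [435, 210, 18, 18])]
```

```bash
cat > h.py <<'E'
import numpy as np, cv2
from scipy.optimize import least_squares
from scipy.spatial.transform import Rotation as Rn
from plant import bot, capture, camera_model, finder
def project(X,m,fish=False):
    c=m["R"]@np.asarray(X,float)+m["t"]
    if not fish: return np.array([m["fx"]*c[0]/c[2]+m["cx"],m["fy"]*c[1]/c[2]+m["cy"]])
    rho=np.hypot(c[0],c[1]); th=np.arctan2(rho,c[2]); k=th/max(rho,1e-9)
    return np.array([m["fx"]*k*c[0]+m["cx"],m["fy"]*k*c[1]+m["cy"]])
def ray(uv,m,fish=False):
    d=np.array([(uv[0]-m["cx"])/m["fx"],(uv[1]-m["cy"])/m["fy"]])
    if fish:
        th=np.hypot(*d); v=np.r_[d*np.sinc(th/np.pi),np.cos(th)]
    else: v=np.r_[d,1]
    return -m["R"].T@m["t"], m["R"].T@v
def at_z(uv,m,z,fish=False):
    o,d=ray(uv,m,fish); return o+d*(z-o[2])/d[2]
def tri(obs,z=None):
    f=lambda X:np.concatenate([project(X,m,fi)-uv for uv,m,fi in obs]+([[ (X[2]-z)*2000]] if z is not None else []))
    r=least_squares(f,[.5,0,.05],loss="soft_l1"); return r.x,np.abs(r.fun).max()
E
python3 - <<'E'
from h import *
S=camera_model("scene");D=camera_model("side")
P={"blue":((276,189),(383,238),.002),"yellow":((307,212),(335,247),.002),"red":((337,195),(335,278),.002),"mat":((307,204),(343,251),0),"brush":((281,249),(303,206),.04),"collar":((282,228),(300,162),.175),"bgrip":((276,220),(298,150),.209),"fork":((279,228),(301,161),.175),
"tray":((207,181),(426,206),0),"cleaner":((415,230),(221,317),0),"lid_grip":((412,191),(235,257),.152),"hinge":((443,229),(174,282),.116),"timer":((235,163),(441,227),0),"key":((235,152),(445,211),.048),"dish":((242,256),(328,196),0),"sd":((359,290),(220,238),0),"mh":((350,252),(267,252),0),"tw":((392,161),(342,359),0)}
for k,(a,b,z) in P.items():
    x,e=tri([(a,S,0),(b,D,0)]); print(k,x.round(3),round(e,1),"scene@z",at_z(a,S,z).round(3)[:2],"side@z",at_z(b,D,z).round(3)[:2])
a=cv2.imread("pics/scene0.png")[130:330,160:480]; cv2.imwrite("pics/a.png",cv2.resize(a,(800,500),interpolation=3))
a=cv2.imread("pics/side0.png")[120:390,150:490]; cv2.imwrite("pics/b.png",cv2.resize(a,(755,600),interpolation=3))
E
```

```text
blue [ 0.477 -0.1    0.003] 0.1 scene@z [ 0.475 -0.101] side@z [ 0.478 -0.101]
yellow [0.544 0.014 0.001] 0.3 scene@z [0.544 0.013] side@z [0.543 0.016]
red [ 0.464  0.1   -0.001] 0.9 scene@z [0.463 0.096] side@z [0.463 0.104]
mat [0.517 0.011 0.001] 1.0 scene@z [0.513 0.007] side@z [0.518 0.013]
brush [ 0.705 -0.033  0.037] 1.4 scene@z [ 0.705 -0.036] side@z [ 0.702 -0.025]
collar [ 0.711 -0.026  0.173] 0.2 scene@z [ 0.711 -0.026] side@z [ 0.708 -0.023]
bgrip [ 0.711 -0.038  0.206] 5.1 scene@z [ 0.709 -0.042] side@z [ 0.712 -0.021]
fork [ 0.713 -0.033  0.174] 0.5 scene@z [ 0.713 -0.034] side@z [ 0.711 -0.03 ]
tray [ 0.484 -0.327  0.   ] 0.4 scene@z [ 0.483 -0.328] side@z [ 0.485 -0.325]
cleaner [0.55  0.357 0.002] 2.0 scene@z [0.548 0.351] side@z [0.553 0.357]
lid_grip [0.518 0.324 0.159] 3.9 scene@z [0.512 0.313] side@z [0.527 0.321]
hinge [0.597 0.417 0.108] 1.1 scene@z [0.601 0.412] side@z [0.588 0.421]
timer [ 0.395 -0.257 -0.   ] 0.1 scene@z [ 0.395 -0.258] side@z [ 0.395 -0.257]
key [ 0.391 -0.253  0.055] 0.2 scene@z [ 0.386 -0.255] side@z [ 0.396 -0.265]
dish [ 0.729 -0.151  0.008] 1.2 scene@z [ 0.727 -0.15 ] side@z [ 0.737 -0.166]
sd [0.779 0.205 0.01 ] 0.3 scene@z [0.774 0.204] side@z [0.792 0.198]
mh [0.656 0.155 0.001] 2.5 scene@z [0.658 0.163] side@z [0.654 0.15 ]
tw [0.301 0.262 0.006] 1.0 scene@z [0.293 0.259] side@z [0.304 0.259]
```

View pics/a.png

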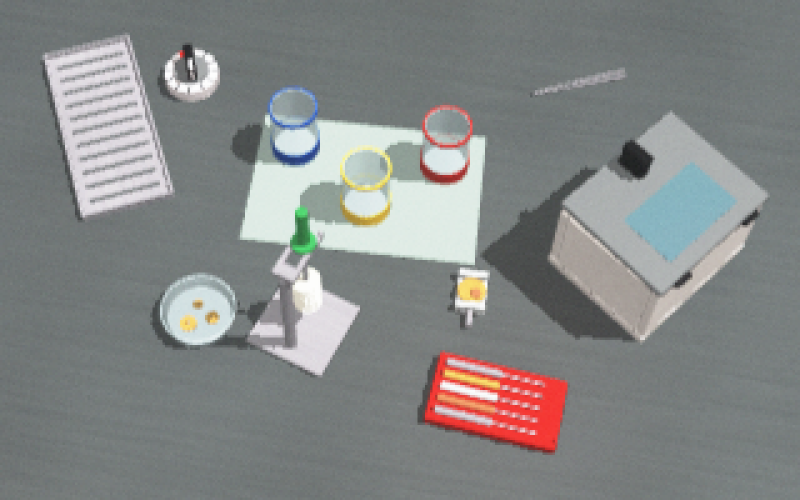

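View pics/b.png

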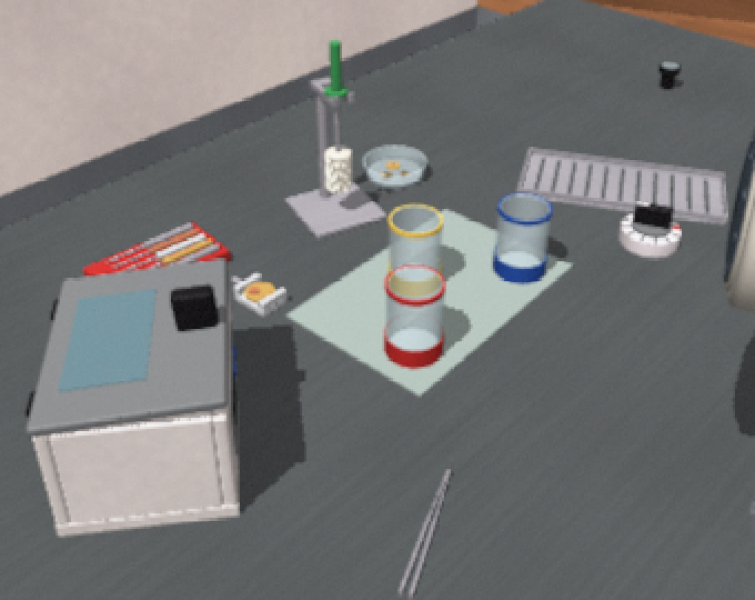

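Emit:
{"op": "send_rows", "data": {"moves": [[[9, 0, 0, 5, 0, 0, 0], [9, 1, 2, 5, 0, 0, 0], [9, 3, 4, 3, 0, 0, 6], [9, 3, 5, 3, 0, 0, 6], [9, 3, 5, 2, 0, 0, 6], [9, 3, 5, 1, 0, 0, 6], [9, 3, 5, 0, 0, 0, 6], [9, 3, 5, 0, 0, 0, 6], [9, 3, 5, 0, 0, 0, 6], [9, 3, 5, 0, 0, 0, 6], [9, 3, 5, 0, 0, 0, 6], [9, 2, 5, 0, 0, 0, 6]]]}}

```text
clock: 5.4
tool_pos: [0.5364, -0.0688, 0.4032]
ee_rot: [2.362, 2.071, 0.0]
force: [1.3, 0.7, 0.1]
finger_gap: 0.0899
finger_force: 0.0
```

Run:
```python
from h import *
o=bot.observe(); print(o["clock"],o["tool_pos"],o["ee_rot"],o["joint_pos"])
W=camera_model("wrist"); im=capture("wrist"); cv2.imwrite("pics/w1.png",im[:,:,::-1]); print(W, -W["R"].T@W["t"])
Z={"glass_blue":.002,"glass_yellow":.002,"glass_red":.002,"mat":0,"brush":.04,"brush_collar":.175,"brush_grip":.209,"stand":0,"fork_seat":.175,"tray":0,"cleaner":0,"lid_grip":.152,"lid_hinge":.116,"timer":0,"key_grip":.048,"dish":0}
for l,z in Z.items():
    r=finder.mark_of(l,"wrist"); print(l,[(round(x["conf"],2),np.round(x["location"]),at_z(x["location"],W,z,1).round(3)[:2]) for x in r[:2]])
```

```text
5.4 [ 0.53642518 -0.06883982  0.40319163] [2.36194869e+00 2.07090821e+00 4.31905037e-04] [-1.30394492e-01  9.25003188e-02  1.55679430e+00 -1.83465273e-05
  1.49186044e+00  7.29327526e-04]
{'fx': 309.70691628693146, 'fy': 309.70691628693146, 'cx': 316.02874594185556, 'cy': 199.44580156140822, 'R': array([[ 9.91416468e-01, -1.30738519e-01,  9.09095079e-04],
       [-1.25333344e-01, -9.48402755e-01,  2.91245200e-01],
       [-3.72147778e-02, -2.88859228e-01, -9.56648006e-01]]), 't': array([-0.54121529, -0.08591191,  0.57319069])} [0.54713329 0.01333465 0.57385518]
glass_blue [(0.83, array([284., 169.]), array([ 0.472, -0.092]))]
glass_yellow [(0.93, array([316., 112.]), array([0.546, 0.005]))]
glass_red [(0.85, array([267.,  70.]), array([0.468, 0.097])), (0.72, array([173.,   9.]), array([0.297, 0.266]))]
mat [(0.62, array([301., 116.]), array([0.518, 0.003])), (0.62, array([412., 128.]), array([ 0.724, -0.044]))]
brush [(0.57, array([411., 124.]), array([ 0.71 , -0.032]))]
brush_collar [(0.72, array([441., 126.]), array([ 0.712, -0.026])), (0.58, array([305., 281.]), array([ 0.498, -0.231]))]
brush_grip [(0.93, array([449., 130.]), array([ 0.709, -0.028]))]
stand [(0.71, array([405., 123.]), array([ 0.712, -0.033]))]
fork_seat [(0.93, array([437., 126.]), array([ 0.707, -0.026]))]
tray [(0.69, array([303., 282.]), array([ 0.472, -0.341])), (0.35, array([359.,  25.]), array([0.647, 0.161]))]
cleaner []
lid_grip []
lid_hinge [(0.63, array([257., 252.]), array([ 0.42 , -0.204]))]
timer [(0.72, array([258., 250.]), array([ 0.39 , -0.253]))]
key_grip [(0.96, array([255., 262.]), array([ 0.392, -0.256])), (0.54, array([416., 186.]), array([ 0.71 , -0.145]))]
dish [(0.7, array([419., 183.]), array([ 0.732, -0.153]))]
```

View pics/w1.png

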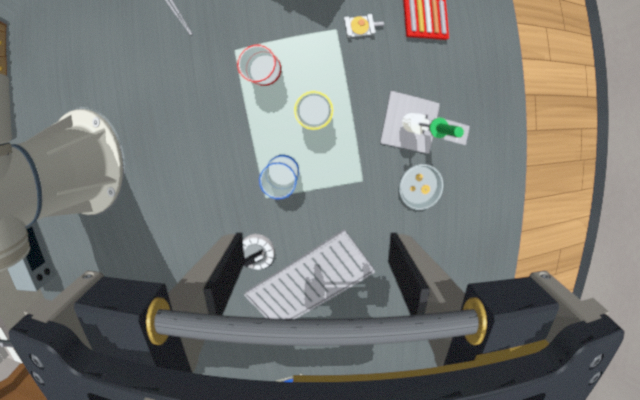

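```bash
cat > w1.json <<'E'
E
python3 - <<'E'
from h import *
W=camera_model("wrist");S=camera_model("scene")
print("plate",[at_z(p,W,.008,1).round(3)[:2] for p in [(389,93),(440,99),(432,152),(382,145)]])
print("fork rear",at_z((468,133),W,.175,1).round(3))
print("tray w",[at_z(p,W,.012,1).round(3)[:2] for p in [(345,231),(375,268),(246,293)]])
f=lambda x,y:(160+x*.4,130+y*.4)
print("tray s",[at_z(f(*p),S,.012).round(3)[:2] for p in [(43,54),(128,36),(172,188),(83,216)]])
print("plate s",[at_z(f(*p),S,.008).round(3)[:2] for p in [(247,340),(320,375),(359,308)]])
print("clean s",[at_z(f(*p),S,.118).round(3)[:2] for p in [(562,205),(672,112),(769,195),(657,290)]])
# rim ellipses in wrist and scene at z .087
im=cv2.cvtColor(cv2.imread("pics/w1.png"),cv2.COLOR_BGR2HSV)
for n,(lo,hi),c in [("blue",(105,125),(280,178)),("yellow",(22,34),(314,110)),("red",(0,8),(259,64))]:
    m=cv2.inRange(im,(lo,110,90),(hi,255,255)); 
    if n=="red": m|=cv2.inRange(im,(172,110,90),(180,255,255))
    k=np.zeros_like(m); cv2.circle(k,c,30,255,-1); m&=k
    p=np.argwhere(m)[:,::-1]; q=np.array([at_z(u,W,.085,1)[:2] for u in p])
    r=least_squares(lambda v:np.hypot(*(q-v).T)-.0295,q.mean(0),loss="soft_l1",f_scale=.002)
    print(n,len(p),r.x.round(4),np.median(abs(r.fun)).round(4))
E
```

```text
plate [array([0.683, 0.024]), array([0.783, 0.006]), array([ 0.758, -0.095]), array([ 0.659, -0.071])]
fork rear [ 0.753 -0.042  0.175]
tray w [array([ 0.572, -0.23 ]), array([ 0.626, -0.324]), array([ 0.342, -0.351])]
tray s [array([ 0.392, -0.456]), array([ 0.341, -0.353]), array([ 0.568, -0.231]), array([ 0.627, -0.328])]
plate s [array([ 0.754, -0.092]), array([ 0.782, -0.   ]), array([0.69 , 0.028])]
clean s [array([0.575, 0.245]), array([0.419, 0.364]), array([0.519, 0.48 ]), array([0.667, 0.358])]
blue 103 [ 0.4695 -0.0949] 0.0017
yellow 36 [0.5419 0.0088] 0.0005
red 22 [0.4722 0.0932] 0.0035
```

Emit:
{"op": "send_rows", "data": {"moves": [[[9, 5, 1, 0, 0, 0, -2], [9, 5, 1, -2, 0, 0, -2], [9, 4, 1, -4, 0, 0, -1.5], [9, 3.4, 1.2, -4, 0, 0, 0], [9, 0, 0, 0, 0, 0, 0]]]}}

```text
clock: 6.88
tool_pos: [0.709, -0.0277, 0.2979]
ee_rot: [-2.457, -1.949, 0.009]
force: [-1.1, 0.9, -0.0]
finger_gap: 0.09
finger_force: 0.0
```

Run:
```python
from h import *
o=bot.observe(); print(o["clock"],o["tool_pos"],o["ee_rot"],o["force"])
W=camera_model("wrist"); im=capture("wrist"); cv2.imwrite("pics/w2.png",im[:,:,::-1])
for l,z in {"brush_grip":.209,"brush_collar":.175,"fork_seat":.175}.items():
    r=finder.mark_of(l,"wrist"); print(l,[(round(x["conf"],2),np.round(x["location"]),at_z(x["location"],W,z,1).round(4)[:2]) for x in r[:2]])
hsv=cv2.cvtColor(im,cv2.COLOR_RGB2HSV); g=cv2.inRange(hsv,(45,120,50),(80,255,255)); p=np.argwhere(g)[:,::-1]; print(len(p),p.min(0),p.max(0))
```

```text
6.875 [ 0.70902979 -0.02769693  0.29790434] [-2.45739779 -1.94925352  0.00863066] [-1.14609967  0.93238804 -0.02431538]
brush_grip [(0.87, array([316., 205.]), array([ 0.7085, -0.029 ]))]
brush_collar []
fork_seat [(0.82, array([319., 192.]), array([ 0.7116, -0.0273]))]
836 [302 181] [330 223]
```

View pics/w2.png

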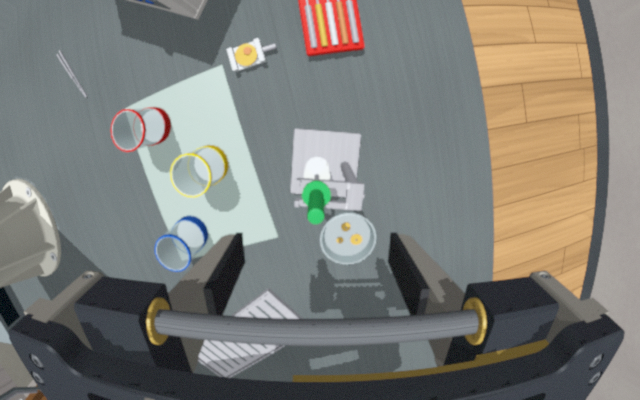

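Emit:
{"op": "send_rows", "data": {"moves": [[[9, 0, 0, -4, 0, 0, 0], [9, 0, 0, -4, 0, 0, 0], [9, 0, 0, -2.5, 0, 0, 0], [6, 0, 0, 0, 0, 0, 0], [3, 0, 0, 0, 0, 0, 0], [0.5, 0, 0, 0, 0, 0, 0], [0.5, 0, 0, 0, 0, 0, 0], [0.5, 0, 0, 0, 0, 0, 0], [0.5, 0, 0, 0, 0, 0, 0]]], "grip_force": 30}}

```text
clock: 8.2
tool_pos: [0.7095, -0.0287, 0.1983]
ee_rot: [2.462, 1.951, 0.0]
force: [0.1, 0.4, -0.4]
finger_gap: 0.0318
finger_force: 0.0
```

Emit:
{"op": "send_rows", "data": {"moves": [[[0.5, 0, 0, -0.4, 0, 0, 0], [0.5, 0, 0, 0, 0, 0, 0], [0.5, 0, 0, 0, 0, 0, 0], [0.5, 0, 0, 0, 0, 0, 0]]]}}

```text
clock: 8.7
tool_pos: [0.7095, -0.0287, 0.1941]
ee_rot: [-2.462, -1.951, 0.0]
force: [-0.5, -0.1, 0.1]
finger_gap: 0.0134
finger_force: 30.0
```

Emit:
{"op": "send_rows", "data": {"moves": [[[0.5, 0, 0, 1.5, 0, 0, 0], [0.5, 0, 0, 2.5, 0, 0, 0], [0.5, 0, 0, 0, 0, 0, 0], [0.5, -2, 0.45, 0, 0, 0, 0], [0.5, -3, 0.7, 0, 0, 0, 0], [0.5, -3, 0.7, 2, 0, 0, 0], [0.5, -3, 0, 2, 0, 0, 0], [0.5, -2, 0, 0, 0, 0, 0], [0.5, 0, 0, 0, 0, 0, 0]]]}}

```text
clock: 9.82
tool_pos: [0.5785, -0.0102, 0.2743]
ee_rot: [2.462, 1.951, 0.0]
force: [-0.2, -0.3, -0.9]
finger_gap: 0.0132
finger_force: 30.0
```

```bash
cat >> h.py <<'E'
def rims(im,W,z,guess,fish=True,rad=.028):
    hsv=cv2.cvtColor(im,cv2.COLOR_RGB2HSV); out={}
    H={"blue":[(100,128)],"yellow":[(20,36)],"red":[(0,8),(172,180)]}
    for n,g in guess.items():
        m=sum(cv2.inRange(hsv,(lo,100,70),(hi,255,255)) for lo,hi in H[n])
        p=np.argwhere(m)[:,::-1]
        if len(p)<15: continue
        q=np.array([at_z(u,W,z,fish)[:2] for u in p]); q=q[np.hypot(*(q-g).T)<.06]
        if len(q)<15: continue
        r=least_squares(lambda v:np.hypot(*(q-v).T)-.030,g,loss="soft_l1",f_scale=.001)
        out[n]=(r.x.round(4),len(q),np.median(abs(r.fun)).round(4))
    return out
E
python3 - <<'E'
from h import *
o=bot.observe(); print(o["clock"],o["tool_pos"],o["ee_rot"],o["finger_gap"])
W=camera_model("wrist"); im=capture("wrist"); cv2.imwrite("pics/w3.png",im[:,:,::-1])
g={"blue":(.470,-.095),"yellow":(.543,.010),"red":(.468,.097)}
print(rims(im,W,.084,g)); S=camera_model("scene"); s=capture("scene"); print(rims(s,S,.084,g,False)); cv2.imwrite("pics/s3.png",s[:,:,::-1])
for l in g:
    r=finder.mark_of("glass_"+l,"wrist"); print(l,[(round(x["conf"],2),np.round(x["location"]),at_z(x["location"],W,.002,1).round(4)[:2]) for x in r[:2]])
E
```

```text
9.825 [ 0.57851039 -0.01017367  0.2742923 ] [2.46240524e+00 1.95087186e+00 5.14213950e-05] 0.013246077465387762
{'blue': (array([ 0.4702, -0.0933]), 385, np.float64(0.0024)), 'yellow': (array([0.5431, 0.0107]), 217, np.float64(0.001)), 'red': (array([0.4643, 0.0987]), 319, np.float64(0.0015))}
{'blue': (array([ 0.4683, -0.0961]), 39, np.float64(0.0009)), 'yellow': (array([0.5423, 0.0085]), 36, np.float64(0.0012)), 'red': (array([0.4631, 0.0967]), 69, np.float64(0.001))}
blue []
yellow [(0.73, array([290., 158.]), array([0.5437, 0.0083]))]
red [(0.92, array([220., 112.]), array([0.4613, 0.1013]))]
```

View pics/w3.png

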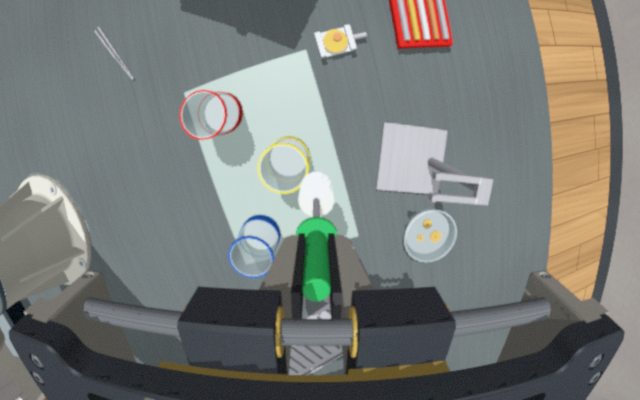

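Emit:
{"op": "send_rows", "data": {"moves": [[[0.5, -4, -3, 0, 0, 0, 0], [0.5, -4, -3, 0, 0, 0, 0], [0.5, -2.95, -2.4, 0, 0, 0, 0], [0.5, 0, 0, 0, 0, 0, 0], [0.5, 0, 0, -2, 0, 0, 0], [0.5, 0, 0, -3, 0, 0, 0], [0.5, 0, 0, 0, 0, 0, 0]]]}}

```text
clock: 10.95
tool_pos: [0.4695, -0.0935, 0.2224]
ee_rot: [-2.46, -1.949, 0.004]
force: [-0.2, 0.3, 0.1]
finger_gap: 0.0132
finger_force: 30.0
```

Run:
```python
from h import *
o=bot.observe(); print(o["clock"],o["tool_pos"])
for c in("scene","side"):
    s=capture(c); m=camera_model(c)
    u,v=project([.469,-.0945,.1],m).astype(int); a=s[v-60:v+60,u-60:u+60,::-1]; cv2.imwrite(f"pics/{c}4.png",a)
a=[cv2.imread(f"pics/{c}4.png") for c in("scene","side")]; cv2.imwrite("pics/c4.png",cv2.resize(np.hstack(a),(800,400),interpolation=3))
```

```text
10.95 [ 0.46954653 -0.0935413   0.22239821]
```

View pics/c4.png

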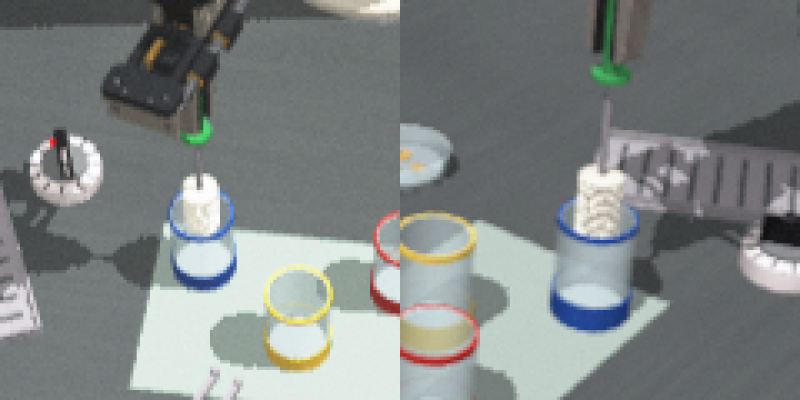

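Emit:
{"op": "send_rows", "data": {"moves": [[[0.5, 0, 0, -3, 0, 0, 0], [0.5, 0, 0, -2, 0, 0, 0], [0.5, 0, 0, -1, 0, 0, 0], [0.5, 0, 0, 0, 0, 0, 0], [0.5, 0, 0, -0.1, 0, 0, 0], [0.5, 0, 0, 0, 0, 0, 0]]]}}

```text
clock: 11.8
tool_pos: [0.4705, -0.0943, 0.1639]
ee_rot: [2.462, 1.95, 0.001]
force: [0.8, -1.0, -1.3]
finger_gap: 0.0136
finger_force: 30.0
```

Emit:
{"op": "send_rows", "data": {"moves": [[[0.5, 0, 0, -0.2, 0, 0, 0], [0.5, 0, 0, -0.2, 0, 0, 0], [0.5, 0, 0, 0, 0, 0, 0], [0.5, 0, 0, 0, 0, 0, 0]]]}}

```text
clock: 12.3
tool_pos: [0.4702, -0.0942, 0.1593]
ee_rot: [2.462, 1.951, 0.0]
force: [0.4, 0.0, 1.1]
finger_gap: 0.0136
finger_force: 30.0
```

Emit:
{"op": "send_rows", "data": {"moves": [[[0.5, 0, 0, 2.5, 0, 0, 0], [0.5, 0, 0, 3, 0, 0, 0], [0.5, 0, 0, 2, 0, 0, 0], [0.5, 0, 0, 0, 0, 0, 0], [0.5, 0, 0, 0, 0, 0, 0], [0.5, 0, 0, -3, 0, 0, 0], [0.5, 0, 0, -3, 0, 0, 0], [0.5, 0, 0, -1, 0, 0, 0], [0.5, 0, 0, -0.5, 0, 0, 0], [0.5, 0, 0, 0, 0, 0, 0], [0.5, 0, 0, 0, 0, 0, 0]]]}}

```text
clock: 13.68
tool_pos: [0.4704, -0.0943, 0.1597]
ee_rot: [2.462, 1.951, 0.001]
force: [-0.1, 0.4, -0.3]
finger_gap: 0.0139
finger_force: 30.0
```

Emit:
{"op": "send_rows", "data": {"moves": [[[0.5, 0, 0, 3, 0, 0, 0], [0.5, 0, 0, 4, 0, 0, 0], [0.5, 0, 0, 4, 0, 0, 0], [0.5, 0, 0, 1, 0, 0, 0], [0.5, 0, 0, 0, 0, 0, 0]]]}}

```text
clock: 14.3
tool_pos: [0.4701, -0.0942, 0.2793]
ee_rot: [2.462, 1.95, 0.001]
force: [0.1, -0.0, -0.8]
finger_gap: 0.0136
finger_force: 30.0
```

Run:
```python
from h import *
o=bot.observe(); print(o["clock"],o["tool_pos"])
g={"blue":(.470,-.095),"yellow":(.543,.010),"red":(.464,.098)}
for c in ("wrist","scene"): print(rims(capture(c),camera_model(c),.084,g,c=="wrist"))
```

```text
14.3 [ 0.47009085 -0.09421819  0.27926437]
{'blue': (array([ 0.4693, -0.093 ]), 223, np.float64(0.0013)), 'yellow': (array([0.5417, 0.011 ]), 222, np.float64(0.0007)), 'red': (array([0.4636, 0.0989]), 262, np.float64(0.0014))}
{'blue': (array([ 0.4684, -0.0963]), 47, np.float64(0.0009)), 'yellow': (array([0.542 , 0.0089]), 48, np.float64(0.0009)), 'red': (array([0.463 , 0.0967]), 66, np.float64(0.001))}
```

Emit:
{"op": "send_rows", "data": {"moves": [[[0.5, 2.4, 3.4, 0, 0, 0, 0], [0.5, 2.4, 3.5, 0, 0, 0, 0], [0.5, 2.4, 3.5, 0, 0, 0, 0], [0.5, 0, 0, 0, 0, 0, 0], [0.5, 0, 0, 0, 0, 0, 0]]]}}

```text
clock: 15.02
tool_pos: [0.541, 0.0095, 0.2778]
ee_rot: [-2.461, -1.951, 0.004]
force: [0.1, -0.6, 0.1]
finger_gap: 0.0132
finger_force: 30.0
```

Run:
```python
from h import *
o=bot.observe(); print(o["clock"],o["tool_pos"])
g={"blue":(.470,-.095),"yellow":(.543,.010),"red":(.464,.098)}
for c in ("scene",): print(rims(capture(c),camera_model(c),.084,g,c=="wrist"))
```

```text
15.025 [0.5409689  0.00946354 0.27777643]
{'blue': (array([ 0.4683, -0.0964]), 57, np.float64(0.001)), 'yellow': (array([0.5419, 0.0089]), 48, np.float64(0.0008)), 'red': (array([0.4629, 0.0967]), 64, np.float64(0.0009))}
```

Emit:
{"op": "send_rows", "data": {"moves": [[[0.5, 0, 0, -4, 0, 0, 0], [0.5, 0, 0, -4, 0, 0, 0], [0.5, 0, 0, -2.5, 0, 0, 0], [0.5, 0, 0, -1.2, 0, 0, 0], [0.5, 0, 0, 0, 0, 0, 0], [0.5, 0, 0, 0, 0, 0, 0], [0.5, 0, 0, -0.1, 0, 0, 0], [0.5, 0, 0, 0, 0, 0, 0]]]}}

```text
clock: 16.08
tool_pos: [0.5423, 0.0098, 0.1617]
ee_rot: [2.462, 1.951, 0.001]
force: [-0.1, -0.1, 0.2]
finger_gap: 0.013
finger_force: 30.0
```

Slightly deeper, then up and down again.

Emit:
{"op": "send_rows", "data": {"moves": [[[0.5, 0, 0, -0.2, 0, 0, 0], [0.5, 0, 0, 0, 0, 0, 0], [0.5, 0, 0, 3, 0, 0, 0], [0.5, 0, 0, 3, 0, 0, 0], [0.5, 0, 0, 1.6, 0, 0, 0], [0.5, 0, 0, 0, 0, 0, 0], [0.5, 0, 0, 0, 0, 0, 0], [0.5, 0, 0, -3, 0, 0, 0], [0.5, 0, 0, -3, 0, 0, 0], [0.5, 0, 0, -1.6, 0, 0, 0], [0.5, 0, 0, 0, 0, 0, 0], [0.5, 0, 0, 0, 0, 0, 0]]]}}

```text
clock: 17.58
tool_pos: [0.5419, 0.0098, 0.1588]
ee_rot: [-2.462, -1.951, 0.001]
force: [-0.7, 0.0, -0.7]
finger_gap: 0.0136
finger_force: 30.0
```

Emit:
{"op": "send_rows", "data": {"moves": [[[0.5, 0, 0, 3, 0, 0, 0], [0.5, 0, 0, 4, 0, 0, 0], [0.5, 0, 0, 4, 0, 0, 0], [0.5, 0, 0, 1, 0, 0, 0], [0.5, -2.6, 2.9, 0, 0, 0, 0], [0.5, -2.6, 2.9, 0, 0, 0, 0], [0.5, -2.6, 3, 0, 0, 0, 0], [0.5, 0, 0, 0, 0, 0, 0], [0.5, 0, 0, 0, 0, 0, 0]]]}}

```text
clock: 18.7
tool_pos: [0.4642, 0.0976, 0.2787]
ee_rot: [2.462, 1.952, -0.001]
force: [0.3, 0.6, 0.2]
finger_gap: 0.0132
finger_force: 30.0
```

Run:
```python
from h import *
o=bot.observe(); print(o["clock"],o["tool_pos"])
g={"blue":(.470,-.095),"yellow":(.543,.010),"red":(.464,.098)}
for c in ("wrist","scene",): print(rims(capture(c),camera_model(c),.084,g,c=="wrist"))
```

```text
18.7 [0.46416757 0.09756991 0.27866636]
{'yellow': (array([0.5345, 0.0305]), 320, np.float64(0.0039)), 'red': (array([0.4648, 0.0991]), 181, np.float64(0.0012))}
{'blue': (array([ 0.4683, -0.0964]), 42, np.float64(0.0009)), 'yellow': (array([0.5419, 0.0089]), 53, np.float64(0.0009)), 'red': (array([0.4632, 0.0967]), 52, np.float64(0.0009))}
```

Emit:
{"op": "send_rows", "data": {"moves": [[[0.5, 0, 0, -4, 0, 0, 0], [0.5, 0, 0, -4, 0, 0, 0], [0.5, 0, 0, -2.5, 0, 0, 0], [0.5, 0, 0, -1.2, 0, 0, 0], [0.5, 0, 0, -0.2, 0, 0, 0], [0.5, 0, 0, 0, 0, 0, 0], [0.5, 0, 0, 0, 0, 0, 0]]]}}

```text
clock: 19.68
tool_pos: [0.4648, 0.0979, 0.1611]
ee_rot: [2.462, 1.95, 0.002]
force: [1.0, 0.5, -0.3]
finger_gap: 0.0134
finger_force: 30.0
```

Emit:
{"op": "send_rows", "data": {"moves": [[[0.5, 0, 0, 3, 0, 0, 0], [0.5, 0, 0, 3, 0, 0, 0], [0.5, 0, 0, 1.6, 0, 0, 0], [0.5, 0, 0, 0, 0, 0, 0], [0.5, 0, 0, 0, 0, 0, 0], [0.5, 0, 0, -3, 0, 0, 0], [0.5, 0, 0, -3, 0, 0, 0], [0.5, 0, 0, -1.6, 0, 0, 0], [0.5, 0, 0, 0, 0, 0, 0], [0.5, 0, 0, 0, 0, 0, 0]]]}}

```text
clock: 20.92
tool_pos: [0.4644, 0.0979, 0.1607]
ee_rot: [2.462, 1.951, 0.001]
force: [-0.1, -1.0, -1.0]
finger_gap: 0.0134
finger_force: 30.0
```

Emit:
{"op": "send_rows", "data": {"moves": [[[0.5, 0, 0, -0.2, 0, 0, 0], [0.5, 0, 0, 0, 0, 0, 0], [0.5, 0, 0, 3, 0, 0, 0], [0.5, 0, 0, 3, 0, 0, 0], [0.5, 0, 0, 1.6, 0, 0, 0], [0.5, 0, 0, 0, 0, 0, 0], [0.5, 0, 0, 0, 0, 0, 0], [0.5, 0, 0, -3, 0, 0, 0], [0.5, 0, 0, -3, 0, 0, 0], [0.5, 0, 0, -1.6, 0, 0, 0], [0.5, 0, 0, 0, 0, 0, 0], [0.5, 0, 0, 0, 0, 0, 0]]]}}

```text
clock: 22.42
tool_pos: [0.464, 0.0978, 0.1581]
ee_rot: [-2.462, -1.951, 0.001]
force: [0.2, 0.2, 0.1]
finger_gap: 0.0137
finger_force: 30.0
```

Emit:
{"op": "send_rows", "data": {"moves": [[[0.5, 0, 0, 3, 0, 0, 0], [0.5, 0, 0, 4, 0, 0, 0], [0.5, 0, 0, 4, 0, 0, 0], [0.5, 0, 0, 1, 0, 0, 0], [0.5, 0, 0, 0, 0, 0, 0]]]}}

```text
clock: 23.05
tool_pos: [0.4641, 0.0978, 0.2783]
ee_rot: [2.462, 1.951, 0.001]
force: [-0.5, -0.1, -0.9]
finger_gap: 0.0135
finger_force: 30.0
```

Emit:
{"op": "send_rows", "data": {"moves": [[[0.5, 3.5, -2.2, 0, 0, 0, 0], [0.5, 4, -2.7, 0, 0, 0, 0], [0.5, 4, -2.7, 0, 0, 0, 0], [0.5, 4, -2.5, 0, 0, 0, 0], [0.5, 1.25, -0.75, 0, 0, 0, 0], [0.5, 0, 0, -2.5, 0, 0, 0], [0.5, 0, 0, -1.5, 0, 0, 0], [0.5, 0, 0, 0, 0, 0, 0], [0.5, 0, 0, 0, 0, 0, 0]]]}}

```text
clock: 24.18
tool_pos: [0.6315, -0.0104, 0.2388]
ee_rot: [2.462, 1.951, 0.001]
force: [0.2, -0.0, -1.0]
finger_gap: 0.0134
finger_force: 30.0
```

Run:
```python
from h import *
o=bot.observe(); print(o["clock"],o["tool_pos"])
W=camera_model("wrist"); im=capture("wrist"); cv2.imwrite("pics/w5.png",im[:,:,::-1])
a=im[100:310,240:520,::-1]; cv2.imwrite("pics/w5c.png",cv2.resize(a,(800,600),interpolation=3))
for z in(.175,.16): print([project([.7095+d*.974-s*.225,-.0287-d*.225-s*.974,z],W,1).round() for d in(-.02,.03) for s in(-.0075,.0075)])
```

```text
24.175 [ 0.63154169 -0.0103636   0.23877309]
[array([390., 204.]), array([389., 222.]), array([446., 204.]), array([444., 220.])]
[array([386., 199.]), array([385., 215.]), array([440., 199.]), array([438., 215.])]
```

View pics/w5c.png

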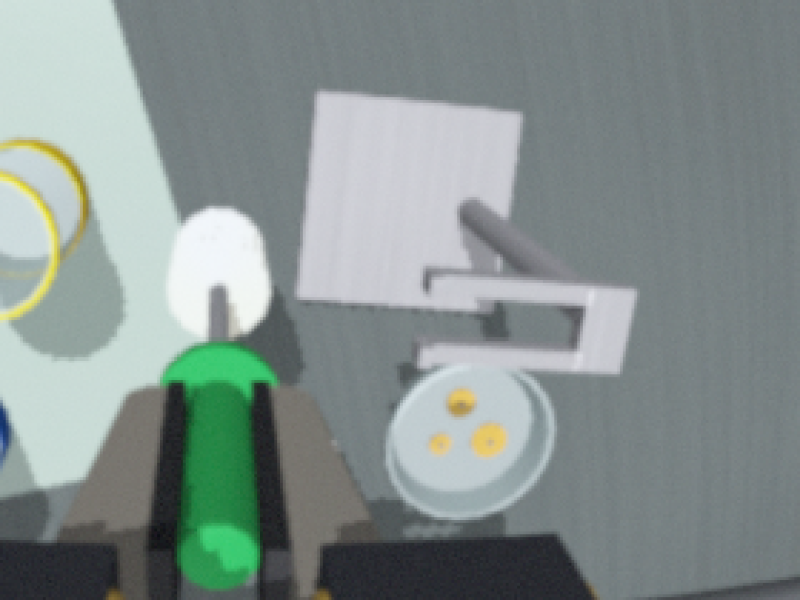

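Emit:
{"op": "send_rows", "data": {"moves": [[[0.5, 0.2, 0.5, 0, 0, 0, 0], [0.5, 2, -0.6, 0, 0, 0, 0], [0.5, 2, -0.6, 0, 0, 0, 0], [0.5, 2, -0.6, 0, 0, 0, 0], [0.5, 1.6, -0.5, 0, 0, 0, 0], [0.5, 0, 0, 0, 0, 0, 0], [0.5, 0, 0, -2, 0, 0, 0], [0.5, 0, 0, 0, 0, 0, 0], [0.5, 0, 0, 0, 0, 0, 0]]]}}

```text
clock: 25.35
tool_pos: [0.709, -0.0285, 0.2179]
ee_rot: [-2.462, -1.951, 0.001]
force: [-0.2, -0.6, 1.0]
finger_gap: 0.0133
finger_force: 30.0
```

Run:
```python
from h import *
o=bot.observe(); print(o["clock"],o["tool_pos"])
for c in("side","wrist"):
    s=capture(c); m=camera_model(c)
    u,v=project([.7095,-.0287,.17],m,c=="wrist").astype(int); a=s[v-45:v+45,u-45:u+45,::-1]; cv2.imwrite(f"pics/{c}6.png",a)
a=[cv2.imread(f"pics/{c}6.png") for c in("side","wrist")]; cv2.imwrite("pics/c6.png",cv2.resize(np.hstack(a),(800,400),interpolation=3))
```

```text
25.35 [ 0.70896014 -0.02849752  0.21790658]
```

View pics/c6.png

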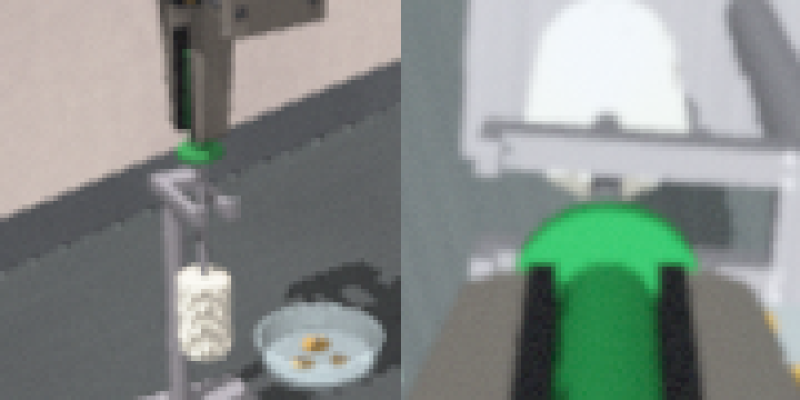

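Emit:
{"op": "send_rows", "data": {"moves": [[[0.5, 0, 0, -1.2, 0, 0, 0], [0.5, 0, 0, -0.8, 0, 0, 0], [0.5, 0, 0, -0.3, 0, 0, 0], [0.5, 0, 0, 0, 0, 0, 0], [0.5, 0, 0, 0, 0, 0, 0]]]}}

```text
clock: 26.08
tool_pos: [0.7097, -0.0287, 0.1955]
ee_rot: [2.462, 1.951, 0.001]
force: [0.2, 0.1, -0.6]
finger_gap: 0.0136
finger_force: 30.0
```

Emit:
{"op": "send_rows", "data": {"moves": [[[0.5, 0, 0, -0.1, 0, 0, 0], [0.5, 0, 0, 0, 0, 0, 0], [2, 0, 0, 0, 0, 0, 0], [4, 0, 0, 0, 0, 0, 0], [6, 0, 0, 0, 0, 0, 0], [6, 0, 0, 0, 0, 0, 0], [8, 0, 0, 3, 0, 0, 0], [9, 0, 0, 4, 0, 0, 0], [9, 0, 0, 4, 0, 0, 0], [9, 0, 0, 4, 0, 0, 0], [9, 0, 0, 0, 0, 0, 0]]]}}

```text
clock: 27.45
tool_pos: [0.7111, -0.0288, 0.3484]
ee_rot: [2.459, 1.948, 0.008]
force: [0.2, 0.7, -0.1]
finger_gap: 0.09
finger_force: 0.0
```

Run:
```python
from h import *
o=bot.observe(); print(o["clock"],o["tool_pos"],o["ee_rot"],o["joint_pos"])
s=capture("side"); m=camera_model("side")
u,v=project([.7095,-.0287,.17],m).astype(int); a=s[v-45:v+45,u-45:u+45,::-1]
s=capture("wrist"); cv2.imwrite("pics/c7.png",np.hstack([cv2.resize(a,(300,300),interpolation=3),cv2.resize(s[:,:,::-1],(480,300))]))
g={"blue":(.470,-.095),"yellow":(.542,.010),"red":(.464,.098)}
print(rims(s,camera_model("wrist"),.084,g),rims(capture("scene"),camera_model("scene"),.084,g,0))
```

```text
27.45 [ 0.7110535  -0.02878522  0.34836787] [2.45907612 1.94822883 0.00772324] [-4.25570072e-02  4.04372080e-01  1.26841835e+00 -2.23489727e-05
  1.46227643e+00  1.88233920e-01]
{'blue': (array([ 0.4675, -0.0941]), 192, np.float64(0.0008)), 'yellow': (array([0.5621, 0.0162]), 199, np.float64(0.0026)), 'red': (array([0.463, 0.099]), 189, np.float64(0.0016))} {'blue': (array([ 0.4689, -0.0958]), 22, np.float64(0.0011)), 'yellow': (array([0.5418, 0.0088]), 47, np.float64(0.0008)), 'red': (array([0.4629, 0.0968]), 65, np.float64(0.0009))}
```

View pics/c7.png

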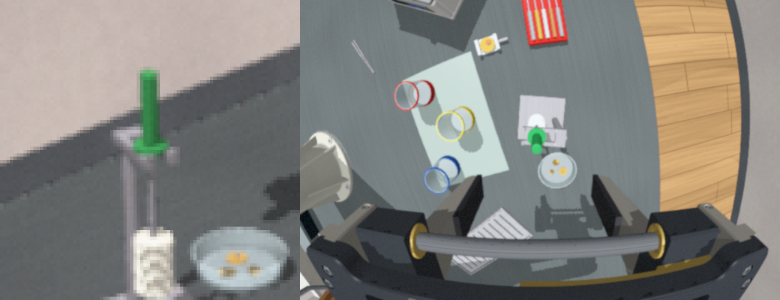

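Emit:
{"op": "send_rows", "data": {"moves": [[[9.1, -4.8, -1.3, 0, 0, 0, -9.7], [9.1, -4.8, -1.3, 0, 0, 0, -9.7], [9.1, -4.8, -1.3, -4, 0, 0, -9.7], [9.1, -4.9, -1.4, -5, 0, 0, -9.7], [9.1, -4.9, -1.3, -5, 0, 0, -9.7], [9.1, 0, 0, -4, 0, 0, 0], [9.1, 0, 0, 0, 0, 0, 0], [9.1, 0, 0, 0, 0, 0, 0]]]}}

```text
clock: 28.6
tool_pos: [0.4814, -0.0911, 0.178]
ee_rot: [3.046, 0.768, 0.0]
force: [-1.1, 0.2, 1.2]
finger_gap: 0.0914
finger_force: 0.0
```

Run:
```python
from h import *
o=bot.observe(); R=Rn.from_rotvec(o["ee_rot"]).as_matrix(); print(o["clock"],o["tool_pos"],np.degrees(np.arctan2(R[1,1],R[0,1])))
g={"blue":(.470,-.095),"yellow":(.542,.010),"red":(.464,.098)}
print(rims(capture("wrist"),camera_model("wrist"),.084,g),rims(capture("scene"),camera_model("scene"),.084,g,0))
```

```text
28.6 [ 0.48135562 -0.09108924  0.17800549] -61.70061821114996
{'blue': (array([ 0.4702, -0.094 ]), 725, np.float64(0.0012)), 'yellow': (array([0.5434, 0.0109]), 530, np.float64(0.0008)), 'red': (array([0.4648, 0.0989]), 691, np.float64(0.0025))} {'blue': (array([ 0.4685, -0.0963]), 55, np.float64(0.001)), 'yellow': (array([0.5418, 0.0088]), 47, np.float64(0.0008)), 'red': (array([0.4629, 0.0968]), 65, np.float64(0.0009))}
```

Emit:
{"op": "send_rows", "data": {"moves": [[[9.1, -1.2, -0.4, 0, 0, 0, 0], [9.1, 0, 0, 0, 0, 0, 0], [9.1, 0, 0, -4, 0, 0, 0], [9.1, 0, 0, -4, 0, 0, 0], [9.1, 0, 0, -4, 0, 0, 0], [9.1, 0, 0, -1.5, 0, 0, 0], [6.5, 0, 0, 0, 0, 0, 0], [5.5, 0, 0, 0, 0, 0, 0], [5, 0, 0, 0, 0, 0, 0], [5, 0, 0, 0, 0, 0, 0], [5, 0, 0, 0, 0, 0, 0]]], "grip_force": 15}}

```text
clock: 30.08
tool_pos: [0.4694, -0.0952, 0.0434]
ee_rot: [3.046, 0.767, 0.003]
force: [-0.9, 0.8, 8.2]
finger_gap: 0.0594
finger_force: 15.0
```

Emit:
{"op": "send_rows", "data": {"moves": [[[5, 0, 0, 2, 0, 0, 0], [5, 0, 0, 4, 0, 0, 0], [5, 0, 0, 4, 0, 0, 0], [5, -0.9, -4, 0, 0, 0, 0], [5, -1, -5, 0, 0, 0, 0], [5, -1, -5, 0, 0, 0, 0], [5, -1, -5, 0, 0, 0, 0], [5, -1, -5, 0, 0, 0, 0], [5, -0.8, -4.4, 0, 0, 0, 0], [5, 0, 0, 0, 0, 0, 0], [5, 0, 0, 0, 0, 0, 0]]], "grip_force": 20}}

```text
clock: 31.45
tool_pos: [0.4112, -0.3784, 0.1422]
ee_rot: [-3.046, -0.766, 0.0]
force: [0.5, 0.4, -1.0]
finger_gap: 0.0594
finger_force: 20.0
```

Run:
```python
from h import *
o=bot.observe(); R=Rn.from_rotvec(o["ee_rot"]).as_matrix(); print(o["clock"],o["tool_pos"],np.degrees(np.arctan2(R[1,1],R[0,1])),o["force"],o["joint_pos"])
s=capture("wrist"); W=camera_model("wrist")
im=s[:,:,::-1].copy()
c=np.array([.482,-.341]); l=np.array([.879,.477]); t=np.array([.477,-.879])
q=[project(np.r_[c+a*.133*l+b*.058*t,.012],W,1) for a,b in[(1,1),(1,-1),(-1,-1),(-1,1)]]
cv2.polylines(im,[np.int32(q)],1,(0,255,0),1)
for k in(-.08,0,.08): cv2.circle(im,tuple(np.int32(project(np.r_[c+k*l,.005],W,1))),3,(0,0,255),-1)
cv2.imwrite("pics/w8.png",im)
```

```text
31.45 [ 0.41121935 -0.37842813  0.14220971] -61.76296560027441 [ 0.52610019  0.41648503 -0.98455198] [-7.46770190e-01  3.33290774e-01  1.84243842e+00  3.59859511e-04
  9.66767127e-01  3.30992389e-01]
```

View pics/w8.png

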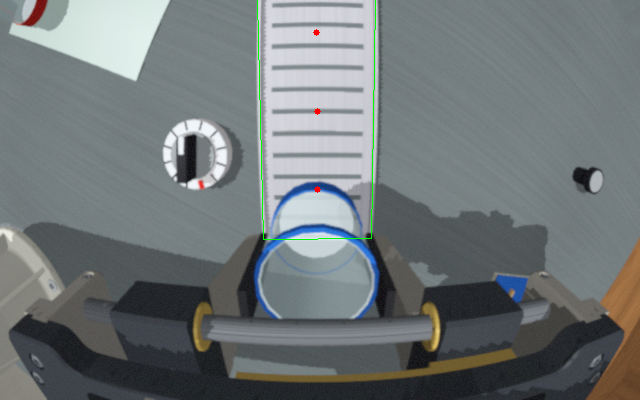

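Emit:
{"op": "send_rows", "data": {"moves": [[[5, 0, 0, -4, 0, 0, 0], [5, 0, 0, -3, 0, 0, 0], [5, 0, 0, -1.5, 0, 0, 0], [5, 0, 0, -0.7, 0, 0, 0], [5, 0, 0, 0, 0, 0, 0], [5, 0, 0, 0, 0, 0, 0]]]}}

```text
clock: 32.25
tool_pos: [0.4122, -0.3795, 0.0513]
ee_rot: [3.045, 0.767, 0.001]
force: [-0.1, 0.0, -1.7]
finger_gap: 0.0595
finger_force: 20.0
```

Emit:
{"op": "send_rows", "data": {"moves": [[[5, 0, 0, -0.3, 0, 0, 0], [5, 0, 0, -0.15, 0, 0, 0], [5, 0, 0, 0, 0, 0, 0], [5, 0, 0, 0, 0, 0, 0]]]}}

```text
clock: 32.75
tool_pos: [0.4117, -0.3793, 0.0465]
ee_rot: [3.046, 0.767, 0.0]
force: [-0.4, 0.3, 5.8]
finger_gap: 0.0594
finger_force: 20.0
```

Emit:
{"op": "send_rows", "data": {"moves": [[[6.2, 0, 0, 0, 0, 0, 0], [7.5, 0, 0, 0, 0, 0, 0], [8, 0, 0, 0, 0, 0, 0], [8, 0, 0, 2, 0, 0, 0], [8, 0, 0, 5, 0, 0, 0], [9.1, 0, 0, 5, 0, 0, 0], [9.1, 1, 4, 2, 0, 0, 0], [9.1, 2, 5, 0, 0, 0, 0], [9.1, 2, 5, 0, 0, 0, 0], [9.1, 2, 5, 0, 0, 0, 0], [9.1, 2, 5, 0, 0, 0, 0], [9.1, 2, 5, 0, 0, 0, 0]]]}}

```text
clock: 34.25
tool_pos: [0.5221, -0.0874, 0.186]
ee_rot: [3.046, 0.767, 0.001]
force: [0.8, -0.9, -0.4]
finger_gap: 0.0909
finger_force: 0.0
```

Emit:
{"op": "send_rows", "data": {"moves": [[[9.1, 1, 5, 0, 0, 0, 0], [9.1, 1, 4.9, 0, 0, 0, 0], [9.1, 0, 0, 0, 0, 0, 0], [9.1, 0, 0, 0, 0, 0, 0]]]}}

```text
clock: 34.75
tool_pos: [0.5413, 0.0096, 0.1857]
ee_rot: [3.046, 0.769, -0.001]
force: [1.0, 0.3, 0.4]
finger_gap: 0.0912
finger_force: 0.0
```

Run:
```python
from h import *
o=bot.observe(); R=Rn.from_rotvec(o["ee_rot"]).as_matrix(); print(o["clock"],o["tool_pos"],np.degrees(np.arctan2(R[1,1],R[0,1])))
g={"blue":(.412,-.379),"yellow":(.542,.010),"red":(.464,.098)}
print(rims(capture("wrist"),camera_model("wrist"),.084,g),rims(capture("scene"),camera_model("scene"),.084,g,0))
```

```text
34.75 [0.54132814 0.00963305 0.18567714] -61.6735617541493
{'yellow': (array([0.5428, 0.0103]), 518, np.float64(0.001)), 'red': (array([0.4866, 0.0926]), 626, np.float64(0.006))} {'blue': (array([ 0.4087, -0.3828]), 43, np.float64(0.0008)), 'yellow': (array([0.5418, 0.0088]), 47, np.float64(0.0008)), 'red': (array([0.4629, 0.0967]), 64, np.float64(0.0009))}
```

Emit:
{"op": "send_rows", "data": {"moves": [[[9.1, 0, 0, -5, 0, 0, 0], [9.1, 0, 0, -5, 0, 0, 0], [9.1, 0, 0, -3, 0, 0, 0], [9.1, 0, 0, -1.2, 0, 0, 0], [6.5, 0, 0, 0, 0, 0, 0], [5.5, 0, 0, 0, 0, 0, 0], [5, 0, 0, 0, 0, 0, 0], [5, 0, 0, 0, 0, 0, 0], [5, 0, 0, 0, 0, 0, 0], [5, 0, 0, 0, 0, 0, 0], [5, 0, 0, 0, 0, 0, 0]]], "grip_force": 20}}

```text
clock: 36.22
tool_pos: [0.5425, 0.0099, 0.045]
ee_rot: [3.046, 0.768, 0.003]
force: [-1.2, -0.5, 8.0]
finger_gap: 0.0607
finger_force: 20.0
```

Emit:
{"op": "send_rows", "data": {"moves": [[[5, 0, 0, 2, 0, 0, 0], [5, 0, 0, 4, 0, 0, 0], [5, 0, 0, 4, 0, 0, 0], [5, -0.6, -4, 0, 0, 0, 0], [5, -0.8, -5, 0, 0, 0, 0], [5, -0.8, -5, 0, 0, 0, 0], [5, -0.8, -5, 0, 0, 0, 0], [5, -0.8, -5, 0, 0, 0, 0], [5, -0.8, -5, 0, 0, 0, 0], [5, -0.8, -4, 0, 0, 0, 0], [5, -0.6, -2.1, 0, 0, 0, 0], [5, 0, 0, 0, 0, 0, 0]]]}}

```text
clock: 37.72
tool_pos: [0.4811, -0.3417, 0.1438]
ee_rot: [-3.047, -0.765, 0.0]
force: [-0.6, -0.6, -2.0]
finger_gap: 0.0606
finger_force: 20.0
```

Run:
```python
from h import *
o=bot.observe(); R=Rn.from_rotvec(o["ee_rot"]).as_matrix(); print(o["clock"],o["tool_pos"],o["finger_gap"])
g={"blue":(.412,-.379),"yellow":(.482,-.341),"red":(.464,.098)}
print(rims(capture("scene"),camera_model("scene"),.084,g,0))
s=capture("side"); m=camera_model("side"); print(rims(s,m,.084,g,0))
u,v=project([.45,-.36,.1],m).astype(int); cv2.imwrite("pics/s9.png",cv2.resize(s[v-80:v+60,u-100:u+100,::-1],(600,420),interpolation=3))
```

```text
37.725 [ 0.48113936 -0.34166786  0.14377896] 0.060590645226386255
{'yellow': (array([ 0.4622, -0.3541]), 114, np.float64(0.0031)), 'red': (array([0.4629, 0.0968]), 65, np.float64(0.0009))}
{'blue': (array([ 0.4176, -0.3883]), 62, np.float64(0.0023)), 'yellow': (array([ 0.5049, -0.3819]), 148, np.float64(0.007)), 'red': (array([0.4669, 0.0966]), 74, np.float64(0.0018))}
```

View pics/s9.png

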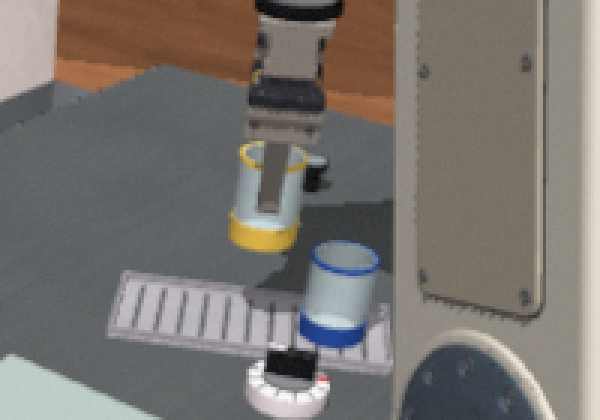

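Emit:
{"op": "send_rows", "data": {"moves": [[[5, 0, 0, -4, 0, 0, 0], [5, 0, 0, -3, 0, 0, 0], [5, 0, 0, -1.5, 0, 0, 0], [5, 0, 0, -0.7, 0, 0, 0], [5, 0, 0, -0.2, 0, 0, 0], [5, 0, 0, -0.1, 0, 0, 0], [5, 0, 0, 0, 0, 0, 0], [5, 0, 0, 0, 0, 0, 0]]]}}

```text
clock: 38.83
tool_pos: [0.4818, -0.3413, 0.0493]
ee_rot: [3.046, 0.767, 0.001]
force: [0.0, 0.3, -0.4]
finger_gap: 0.0609
finger_force: 20.0
```

Emit:
{"op": "send_rows", "data": {"moves": [[[5, 0, 0, -0.15, 0, 0, 0], [5, 0, 0, 0, 0, 0, 0], [6.3, 0, 0, 0, 0, 0, 0], [7.5, 0, 0, 0, 0, 0, 0], [8, 0, 0, 0, 0, 0, 0], [8, 0, 0, 2, 0, 0, 0], [8, 0, 0, 5, 0, 0, 0], [9.1, 0, 0, 5, 0, 0, 0], [9.1, 0, 4, 2, 0, 0, 0], [9.1, -0.2, 5, 0, 0, 0, 0], [9.1, -0.2, 5, 0, 0, 0, 0], [9.1, -0.2, 5, 0, 0, 0, 0]]]}}

```text
clock: 40.33
tool_pos: [0.4754, -0.1497, 0.1875]
ee_rot: [3.046, 0.767, 0.001]
force: [0.4, -0.1, -0.2]
finger_gap: 0.091
finger_force: 0.0
```

Emit:
{"op": "send_rows", "data": {"moves": [[[9.1, -0.2, 5, 0, 0, 0, 0], [9.1, -0.2, 5, 0, 0, 0, 0], [9.1, -0.2, 5, 0, 0, 0, 0], [9.1, -0.2, 5, 0, 0, 0, 0], [9.1, -0.4, 4.9, 0, 0, 0, 0], [9.1, 0, 0, 0, 0, 0, 0], [9.1, 0, 0, 0, 0, 0, 0]]]}}

```text
clock: 41.2
tool_pos: [0.4635, 0.0977, 0.1873]
ee_rot: [3.046, 0.769, -0.0]
force: [0.8, 0.5, 0.2]
finger_gap: 0.0906
finger_force: 0.0
```

Run:
```python
from h import *
o=bot.observe(); R=Rn.from_rotvec(o["ee_rot"]).as_matrix(); print(o["clock"],o["tool_pos"],np.degrees(np.arctan2(R[1,1],R[0,1])))
g={"blue":(.412,-.379),"yellow":(.482,-.341),"red":(.464,.098)}
print(rims(capture("wrist"),camera_model("wrist"),.084,g),rims(capture("scene"),camera_model("scene"),.084,g,0))
```

```text
41.2 [0.46349863 0.09773499 0.18726388] -61.66519850365127
{'yellow': (array([ 0.4564, -0.3341]), 33, np.float64(0.002)), 'red': (array([0.4641, 0.0982]), 533, np.float64(0.0008))} {'blue': (array([ 0.4083, -0.3829]), 60, np.float64(0.0011)), 'yellow': (array([ 0.4791, -0.3446]), 51, np.float64(0.0013)), 'red': (array([0.463 , 0.0967]), 61, np.float64(0.001))}
```

Emit:
{"op": "send_rows", "data": {"moves": [[[9.1, 0, 0, -5, 0, 0, 0], [9.1, 0, 0, -5, 0, 0, 0], [9.1, 0, 0, -3, 0, 0, 0], [9.1, 0, 0, -1.3, 0, 0, 0], [6.5, 0, 0, 0, 0, 0, 0], [5.5, 0, 0, 0, 0, 0, 0], [5, 0, 0, 0, 0, 0, 0], [5, 0, 0, 0, 0, 0, 0], [5, 0, 0, 0, 0, 0, 0], [5, 0, 0, 0, 0, 0, 0], [5, 0, 0, 0, 0, 0, 0]]], "grip_force": 20}}

```text
clock: 42.68
tool_pos: [0.4644, 0.0981, 0.0454]
ee_rot: [3.046, 0.768, 0.003]
force: [-0.8, 0.2, 6.8]
finger_gap: 0.06
finger_force: 20.0
```

Emit:
{"op": "send_rows", "data": {"moves": [[[5, 0, 0, 2, 0, 0, 0], [5, 0, 0, 4, 0, 0, 0], [5, 0, 0, 4, 0, 0, 0], [5, 1, -4, 0, 0, 0, 0], [5, 1.1, -5, 0, 0, 0, 0], [5, 1.1, -5, 0, 0, 0, 0], [5, 1.1, -5, 0, 0, 0, 0], [5, 1.1, -5, 0, 0, 0, 0], [5, 1.1, -5, 0, 0, 0, 0], [5, 1.1, -5, 0, 0, 0, 0], [5, 1.2, -4, 0, 0, 0, 0], [5, 0, -2.1, 0, 0, 0, 0]]]}}

```text
clock: 44.18
tool_pos: [0.5519, -0.3049, 0.1443]
ee_rot: [3.046, 0.766, 0.001]
force: [0.3, -0.6, -1.5]
finger_gap: 0.0602
finger_force: 20.0
```

Emit:
{"op": "send_rows", "data": {"moves": [[[5, 0, 0, 0, 0, 0, 0], [5, 0, 0, 0, 0, 0, 0], [5, 0, 0, -4, 0, 0, 0], [5, 0, 0, -2, 0, 0, 0], [5, 0, 0, 0, 0, 0, 0]]]}}

```text
clock: 44.8
tool_pos: [0.5505, -0.3016, 0.0829]
ee_rot: [-3.044, -0.768, 0.004]
force: [0.2, -0.3, -1.7]
finger_gap: 0.0601
finger_force: 20.0
```

Emit:
{"op": "send_rows", "data": {"moves": [[[5, 0, 0, -2, 0, 0, 0], [5, 0, 0, -1.2, 0, 0, 0], [5, 0, 0, -0.3, 0, 0, 0], [5, 0, 0, -0.1, 0, 0, 0], [5, 0, 0, 0, 0, 0, 0], [5, 0, 0, 0, 0, 0, 0]]]}}

```text
clock: 45.55
tool_pos: [0.5519, -0.3033, 0.0486]
ee_rot: [3.046, 0.767, 0.001]
force: [0.1, -0.8, -1.6]
finger_gap: 0.06
finger_force: 20.0
```

Emit:
{"op": "send_rows", "data": {"moves": [[[6.3, 0, 0, 0, 0, 0, 0], [7.5, 0, 0, 0, 0, 0, 0], [8, 0, 0, 0, 0, 0, 0], [8, 0, 0, 2, 0, 0, 0], [8, 0, 0, 5, 0, 0, 0], [8, 0, 0, 6, 0, 0, 0], [8, 0, 2, 6, 0, 0, 0], [8, -0.5, 4, 4, 0, 0, 0], [8, -0.5, 5, 3, 0, 0, 2], [8, -0.5, 5.5, 1, 0, 0, 2], [8, -0.5, 5.5, 0, 0, 0, 2], [8, -0.5, 5.5, 0, 0, 0, 2]]]}}

```text
clock: 47.05
tool_pos: [0.5262, -0.0267, 0.3196]
ee_rot: [2.984, 0.979, 0.004]
force: [0.8, -0.4, 0.1]
finger_gap: 0.0803
finger_force: 0.0
```

Emit:
{"op": "send_rows", "data": {"moves": [[[8, -0.5, 5.5, 0, 0, 0, 2], [8, -0.5, 5.5, 0, 0, 0, 2], [8, -0.5, 5.5, 0, 0, 0, 2], [8, -0.5, 5.5, 0, 0, 0, 2], [8, -0.5, 5.5, 0, 0, 0, 2], [8, -0.7, 2.3, 0, 0, 0, 3.6], [8, 0, 0, 0, 0, 0, 0], [8, 0, 0, 0, 0, 0, 0]]]}}

```text
clock: 48.05
tool_pos: [0.4947, 0.269, 0.3184]
ee_rot: [2.849, 1.323, 0.001]
force: [0.0, 0.3, -0.5]
finger_gap: 0.0797
finger_force: 0.0
```

Run:
```python
from h import *
o=bot.observe(); R=Rn.from_rotvec(o["ee_rot"]).as_matrix(); print(o["clock"],o["tool_pos"],np.degrees(np.arctan2(R[1,1],R[0,1])))
g={"blue":(.412,-.379),"yellow":(.482,-.341),"red":(.552,-.303)}
print(rims(capture("scene"),camera_model("scene"),.087,g,0))
s=capture("wrist"); W=camera_model("wrist"); cv2.imwrite("pics/w10.png",s[:,:,::-1])
for l,z in {"lid_grip":.152,"lid_hinge":.116}.items():
    r=finder.mark_of(l,"wrist"); print(l,[(round(x["conf"],2),np.round(x["location"]),at_z(x["location"],W,z,1).round(4)[:2]) for x in r[:2]])
```

```text
48.05 [0.49466428 0.26898977 0.31841965] -40.182344068447996
{'blue': (array([ 0.4109, -0.3816]), 53, np.float64(0.0009)), 'yellow': (array([ 0.4809, -0.3435]), 42, np.float64(0.0011)), 'red': (array([ 0.5508, -0.3057]), 53, np.float64(0.0013))}
lid_grip [(0.94, array([302., 131.]), array([0.5206, 0.323 ]))]
lid_hinge [(0.62, array([299.,  25.]), array([0.5991, 0.4237]))]
```

View pics/w10.png

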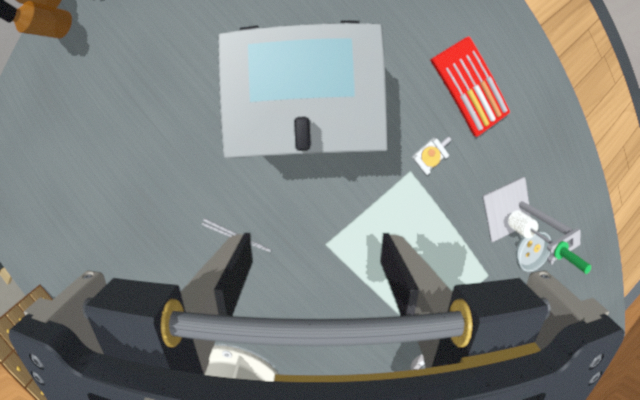

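Run:
```python
from h import *
W=camera_model("wrist")
c=np.array([at_z(p,W,.124,1)[:2] for p in [(220,35),(380,25),(387,150),(224,157)]]); print(c.round(3), c.mean(0).round(4))
fr=(c[2]+c[3])/2; re=(c[0]+c[1])/2; d=re-fr; print("axis",np.degrees(np.arctan2(d[1],d[0])),np.hypot(*d)); e=c[2]-c[3]; print(np.degrees(np.arctan2(e[1],e[0]))+90,np.hypot(*e)); e=c[1]-c[0]; print(np.degrees(np.arctan2(e[1],e[0]))+90,np.hypot(*e))
print([at_z(p,W,.163,1).round(4)[:2] for p in [(302,133),(301,118),(303,150)]])
h=cv2.cvtColor(cv2.imread("pics/w10.png"),cv2.COLOR_BGR2GRAY)[110:156,285:320]; y,x=np.where(h<60); print(x.min()+285,x.max()+285,y.min()+110,y.max()+110,x.mean()+285,y.mean()+110)
```

```text
[[0.522 0.478]
 [0.672 0.362]
 [0.582 0.24 ]
 [0.426 0.361]] [0.5505 0.3602]
axis 52.08398758135583 0.15135766389154767
52.059764716918984 0.19817796883779323
52.5242772984553 0.18980090101696573
[array([0.5202, 0.3213]), array([0.5297, 0.334 ]), array([0.5092, 0.3069])]
295 309 119 149 306.02919708029196 137.32116788321167
```

Emit:
{"op": "send_rows", "data": {"moves": [[[6, 1.3, 2.7, 0, 0, 0, 2.2], [6, 1.3, 2.6, 0, 0, 0, 0], [6, 0, 0, -4, 0, 0, 0], [6, 0, 0, -5, 0, 0, 0], [6, 0, 0, -5, 0, 0, 0], [6, 0, 0, -3, 0, 0, 0], [6, 0, 0, -1.2, 0, 0, 0], [4, 0, 0, 0, 0, 0, 0], [2, 0, 0, 0, 0, 0, 0], [1, 0, 0, 0, 0, 0, 0], [1, 0, 0, 0, 0, 0, 0]]], "grip_force": 30}}

```text
clock: 49.62
tool_pos: [0.521, 0.3229, 0.1365]
ee_rot: [-2.823, -1.379, -0.002]
force: [-0.3, 0.1, -0.9]
finger_gap: 0.0222
finger_force: 0.0
```

Emit:
{"op": "send_rows", "data": {"moves": [[[1, 0, 0, 0, 0, 0, 0], [1, 0, 0, 0, 0, 0, 0], [1, 0, 0, 0, 0, 0, 0]]]}}

```text
clock: 50.0
tool_pos: [0.521, 0.3226, 0.136]
ee_rot: [2.822, 1.379, 0.001]
force: [0.4, -3.3, 3.0]
finger_gap: 0.0158
finger_force: 30.0
```

Run:
```python
from h import *
o=bot.observe(); R=Rn.from_rotvec(o["ee_rot"]).as_matrix(); p=o["tool_pos"];print(o["clock"],p,np.degrees(np.arctan2(R[1,1],R[0,1])),o["joint_pos"],o["force"],o["finger_gap"])
x=np.array([np.cos(np.radians(52)),np.sin(np.radians(52)),0]); y=np.array([-x[1],x[0],0])
hin=np.r_[p[:2]+.130*x[:2],.116]; v=p-hin
prev=p
for a in [2,7,12,17,22,27,32,37,42,46,48]:
    q=hin+Rn.from_rotvec(y*np.radians(a)).apply(v); print(a,((q-prev)*100).round(2)); prev=q
print("turn per 5deg",5*y, "final",q)
```

```text
50.0 [0.5209617  0.32261901 0.13595772] -37.916710445747896 [ 5.52223429e-01  4.16399378e-01  1.73015603e+00 -4.04381010e-04
  9.94398532e-01  1.21421502e+00] [ 0.37754007 -3.33873724  2.95006888] 0.01575463921326192
2 [0.05 0.06 0.45]
7 [0.16 0.21 1.12]
12 [0.22 0.28 1.09]
17 [0.28 0.36 1.05]
22 [0.33 0.43 1.01]
27 [0.39 0.5  0.96]
32 [0.44 0.56 0.9 ]
37 [0.48 0.62 0.84]
42 [0.53 0.67 0.76]
46 [0.45 0.58 0.56]
48 [0.23 0.3  0.26]
turn per 5deg [-3.94005377  3.07830738  0.        ] final [0.55657433 0.36820109 0.22596315]
```

Emit:
{"op": "send_rows", "data": {"moves": [[[1, 0.05, 0.06, 0.45, -1.58, 1.23, 0], [1, 0.16, 0.21, 1.12, -3.94, 3.08, 0], [1, 0.22, 0.28, 1.09, -3.94, 3.08, 0], [1, 0.28, 0.36, 1.05, -3.94, 3.08, 0], [1, 0.33, 0.43, 1.01, -3.94, 3.08, 0], [1, 0, 0, 0, 0, 0, 0]]]}}

```text
clock: 50.75
tool_pos: [0.5312, 0.3359, 0.1819]
ee_rot: [2.63, 1.286, -0.515]
force: [1.0, -3.7, -0.1]
finger_gap: 0.0156
finger_force: 30.0
```

Emit:
{"op": "send_rows", "data": {"moves": [[[1, 0.39, 0.5, 0.96, -3.94, 3.08, 0], [1, 0.44, 0.56, 0.9, -3.94, 3.08, 0], [1, 0.48, 0.62, 0.84, -3.94, 3.08, 0], [1, 0.53, 0.67, 0.76, -3.94, 3.08, 0], [1, 0.34, 0.44, 0.42, -2.36, 1.85, 0], [1, 0, 0, 0, 0, 0, 0], [1, 0, 0, 0, 0, 0, 0]]]}}

```text
clock: 51.62
tool_pos: [0.5528, 0.3639, 0.2198]
ee_rot: [2.364, 1.156, -0.977]
force: [2.6, -1.5, -14.3]
finger_gap: 0.0157
finger_force: 30.0
```

Run:
```python
from h import *
o=bot.observe(); R=Rn.from_rotvec(o["ee_rot"]).as_matrix(); p=o["tool_pos"]; print(p,"tilt",np.degrees(np.arccos(-R[2,2])),o["joint_pos"],o["force"])
x=np.array([np.cos(np.radians(52)),np.sin(np.radians(52)),0])
h=np.array([.521,.3226,0])+.13*x; h[2]=.116; v=p-h; print("angle",np.degrees(np.arctan2(v[2],-v@x)-np.arctan2(.020,.130)),np.linalg.norm(v)); print("back dir",-R[:,2])
s=capture("side"); cv2.imwrite("pics/s11.png",cv2.resize(s[150:370,110:350,::-1],(600,550),interpolation=3))
```

```text
[0.55282992 0.36385761 0.2197754 ] tilt 44.86758277424597 [ 0.66987807  0.88828077  0.93006105 -0.19129086  2.08425616  1.3038105 ] [  2.55342994  -1.54749864 -14.28719881]
angle 44.36254742942034 0.12975597900992203
back dir [0.4347375  0.55560076 0.7087391 ]
```

View pics/s11.png

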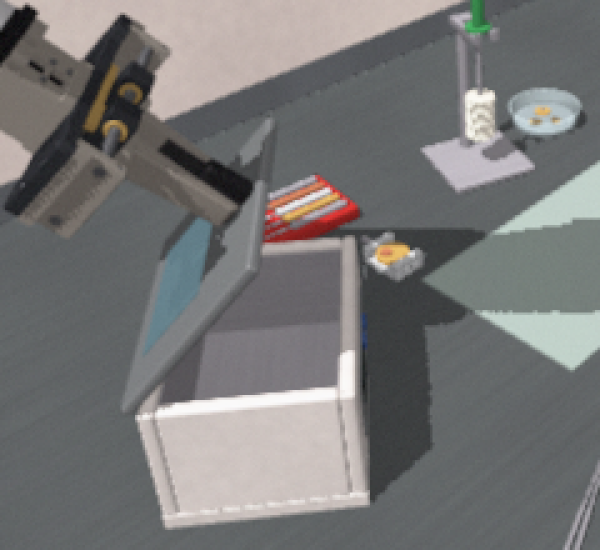

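Emit:
{"op": "send_rows", "data": {"moves": [[[3, 0, 0, 0, 0, 0, 0], [5, 0, 0, 0, 0, 0, 0], [6, 0, 0, 0, 0, 0, 0], [6, 0, 0, 0, 0, 0, 0], [6, 0.87, 1.11, 1.42, 0, 0, 0], [6, 0.87, 1.11, 1.42, 0, 0, 0], [6, 0.87, 1.11, 1.42, 0, 0, 0], [6, 0, 0, 4, 0, 0, 0], [6, 0, 0, 4, 0, 0, 0], [6, 0, 0, 4, 0, 0, 0], [6, 0, 0, 0, 0, 0, 0]]]}}

```text
clock: 53.05
tool_pos: [0.5792, 0.3976, 0.388]
ee_rot: [2.366, 1.155, -0.972]
force: [-0.1, 0.3, -0.4]
finger_gap: 0.0599
finger_force: 0.0
```

Run:
```python
from h import *
o=bot.observe(); print(o["clock"],o["tool_pos"],o["joint_pos"],o["force"])
s=capture("side"); cv2.imwrite("pics/s12.png",s[:,:,::-1]); S=camera_model("side")
r=finder.mark_of("lid_grip","side"); print(r[:1])
r2=None
capture("scene"); r2=finder.mark_of("lid_grip","scene"); print(r2[:1])
X,e=tri([(r[0]["location"],S,0),(r2[0]["location"],camera_model("scene"),0)]); print(X,e)
x=np.array([np.cos(np.radians(52)),np.sin(np.radians(52)),0]); h=np.array([.521,.3226,0])+.13*x; h[2]=.116; v=X-h
print("angle",np.degrees(np.arctan2(v[2],-v@x)-np.arctan2(.036,.130)),np.linalg.norm(v))
for a in (40,45,50):
    q=h+Rn.from_rotvec(np.array([-x[1],x[0],0])*np.radians(a)).apply(-.13*x+[0,0,.036]); print(a,project(q,S),project(q,camera_model("scene")))
```

```text
53.05 [0.57920717 0.39760507 0.38801176] [ 0.68074821  0.91060695  0.53994966 -0.24917646  2.4421563   1.21551329] [-0.0865116  0.2726118 -0.4114712]
[{'location': [192.0, 222.8], 'conf': 0.59}]
[{'location': [441.3, 192.1], 'conf': 0.7}]
[0.56351433 0.37638192 0.23980452] 1.1912085696664008
angle 48.12591497731783 0.13821425040977423
40 [201.08990073 228.34559876] [434.89293249 190.73487494]
45 [194.81307969 225.88838905] [438.23670849 191.71750599]
50 [188.25225748 223.84525901] [441.69893376 193.01760698]
```

Emit:
{"op": "send_rows", "data": {"moves": [[[6, 0, 0, 0, 3.94, -3.08, 0], [6, -1.5, -3, 0, 3.94, -3.08, 0], [6, -1.5, -4.5, 0, 3.94, -3.08, 0], [6, -1.5, -5, 0, 3.94, -3.08, 0], [6, -1.5, -5, 0, 3.94, -3.08, 0], [6, -1.5, -5, 0, 3.94, -3.08, 0], [6, -1.5, -5, 0, 3.94, -3.08, 0], [6, -1.5, -5, 0, 3.94, -3.08, 0], [6, -1.5, -5, 0, 3.94, -3.08, 0], [6, -1.5, -5, 0, 0, 0, 0], [6, -1.5, -5, 0, 0, 0, 0], [6, -1.5, -5, 0, 0, 0, 0]]]}}

```text
clock: 54.75
tool_pos: [0.4124, -0.129, 0.3832]
ee_rot: [-2.822, -1.378, 0.002]
force: [0.6, -0.9, -0.1]
finger_gap: 0.06
finger_force: 0.0
```

Emit:
{"op": "send_rows", "data": {"moves": [[[6, -0.5, -4.5, -1, 0, 0, 10], [6, -0.5, -4.5, -1, 0, 0, 10], [6, -0.5, -4, -1, 0, 0, 10], [6, -0.3, 0, -1, 0, 0, 10], [6, 0, 0, -1, 0, 0, 10], [6, 0, 0, -1, 0, 0, 10], [6, 0, 0, -1, 0, 0, 10], [6, 0, 0, -1, 0, 0, 10], [6, 0, 0, -1, 0, 0, 10], [6, 0, 0, -1, 0, 0, 10], [6, 0, 0, -1, 0, 0, 10], [6, 0, 0, -1, 0, 0, 10]]]}}

```text
clock: 56.25
tool_pos: [0.3951, -0.2571, 0.2627]
ee_rot: [-0.208, -3.133, -0.002]
force: [-0.2, -0.2, 0.8]
finger_gap: 0.0601
finger_force: 0.0
```

Run:
```python
from h import *
o=bot.observe(); R=Rn.from_rotvec(o["ee_rot"]).as_matrix(); print(o["clock"],o["tool_pos"],np.degrees(np.arctan2(R[1,1],R[0,1])),"tilt",np.degrees(np.arccos(-R[2,2])),o["joint_pos"])
```

```text
56.25 [ 0.3950583  -0.25713897  0.26268919] 82.39917000198373 tilt 0.13297911099020432 [-5.80253357e-01  6.25874804e-02  1.89102024e+00  1.00945457e-04
  1.19030397e+00 -2.01842889e+00]
```

Run:
```python
from h import *
W=camera_model("wrist"); s=capture("wrist"); cv2.imwrite("pics/w13.png",s[:,:,::-1])
for l,z in {"timer":0,"key_grip":.048}.items():
    r=finder.mark_of(l,"wrist"); print(l,[(round(x["conf"],2),np.round(x["location"],1),at_z(x["location"],W,z,1).round(4)[:2]) for x in r[:2]])
# rectified top view at z=.022 (left) and z=.052 (right), 1px=.2mm... x right, y up, centred (.393,-.256)
out=[]
for z in(.022,.052):
    n=400; g=np.linspace(-.05,.05,n); X,Y=np.meshgrid(.393+g,-.256-g)
    c=W["R"]@np.stack([X.ravel(),Y.ravel(),np.full(n*n,z)])+W["t"][:,None]
    rho=np.hypot(c[0],c[1]); k=np.arctan2(rho,c[2])/rho
    out.append(cv2.remap(s[:,:,::-1].copy(),(W["fx"]*k*c[0]+W["cx"]).reshape(n,n).astype(np.float32),(W["fy"]*k*c[1]+W["cy"]).reshape(n,n).astype(np.float32),cv2.INTER_LINEAR))
cv2.imwrite("pics/t13.png",np.hstack(out))
# red mark centroid
h=cv2.cvtColor(out[0],cv2.COLOR_BGR2HSV); m=cv2.inRange(h,(0,120,80),(8,255,255))|cv2.inRange(h,(172,120,80),(180,255,255)); y,x=np.where(m); print("red",(x.mean()-200)/4,(200-y.mean())/4,len(x))
```

```text
timer [(0.76, array([320.1, 164.3]), array([ 0.3929, -0.2503]))]
key_grip []
red -27.582278481012658 -14.265822784810126 395
```

View pics/t13.png

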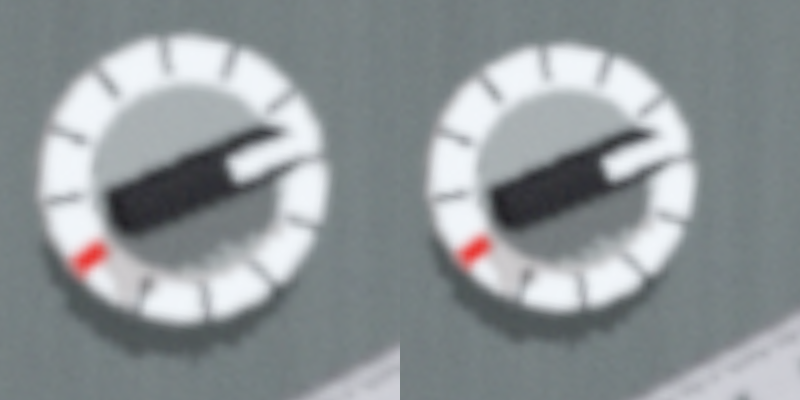

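Emit:
{"op": "send_rows", "data": {"moves": [[[5, -0.6, 0.6, 0, 0, 0, 8], [5, 0, 0, -3, 0, 0, 8], [5, 0, 0, -3, 0, 0, 8], [5, 0, 0, -3, 0, 0, 7.6], [5, 0, 0, -5, 0, 0, 0], [5, 0, 0, -4, 0, 0, 0], [5, 0, 0, 0, 0, 0, 0], [5, 0, 0, 0, 0, 0, 0]]]}}

```text
clock: 57.4
tool_pos: [0.3906, -0.2522, 0.0854]
ee_rot: [-0.642, 3.075, -0.001]
force: [0.3, 0.3, -1.0]
finger_gap: 0.0498
finger_force: 0.0
```

Run:
```python
from h import *
o=bot.observe(); R=Rn.from_rotvec(o["ee_rot"]).as_matrix(); print(o["clock"],o["tool_pos"],np.degrees(np.arctan2(R[1,1],R[0,1])),o["joint_pos"])
W=camera_model("wrist"); s=capture("wrist")
for l,z in {"timer":0,"key_grip":.048}.items():
    r=finder.mark_of(l,"wrist"); print(l,[(round(x["conf"],2),np.round(x["location"],1),at_z(x["location"],W,z,1).round(4)[:2]) for x in r[:2]])
n=400; g=np.linspace(-.05,.05,n); X,Y=np.meshgrid(.389+g,-.2508-g)
c=W["R"]@np.stack([X.ravel(),Y.ravel(),np.full(n*n,.052)])+W["t"][:,None]
rho=np.hypot(c[0],c[1]); k=np.arctan2(rho,c[2])/rho
o=cv2.remap(s[:,:,::-1].copy(),(W["fx"]*k*c[0]+W["cx"]).reshape(n,n).astype(np.float32),(W["fy"]*k*c[1]+W["cy"]).reshape(n,n).astype(np.float32),cv2.INTER_LINEAR)
cv2.imwrite("pics/t14.png",o)
m=(cv2.cvtColor(o,cv2.COLOR_BGR2GRAY)<60).astype(np.uint8); yy,xx=np.ogrid[:n,:n]; m[(xx-200)**2+(yy-200)**2>100**2]=0
nn,lab,st,ce=cv2.connectedComponentsWithStats(m); i=1+st[1:,4].argmax(); pts=np.argwhere(lab==i)[:,::-1].astype(np.float32); print(cv2.minAreaRect(pts),st[i])
```

```text
57.4 [ 0.39057873 -0.25215552  0.08541502] 113.57468962344558 [-5.76524534e-01  2.86510084e-01  2.08027139e+00  4.81310507e-05
  7.73838468e-01 -2.55881145e+00]
timer [(0.73, array([317.7, 205.6]), array([ 0.3911, -0.2503]))]
key_grip []
((189.92733764648438, 204.92803955078125), (42.1676025390625, 177.4530792236328), 67.91282653808594) [ 103  171  176   86 5056]
```

Emit:
{"op": "send_rows", "data": {"moves": [[[5, -0.15, 0.1, -3, 0, 0, -1], [5, 0, 0, -2.5, 0, 0, 0], [4, 0, 0, 0, 0, 0, 0], [3, 0, 0, 0, 0, 0, 0], [0.5, 0, 0, 0, 0, 0, 0], [0.5, 0, 0, 0, 0, 0, 0], [0.5, 0, 0, 0, 0, 0, 0], [0.5, 0, 0, 0, 0, 0, 0], [0.5, 0, 0, 0, 0, 0, 0]]], "grip_force": 30}}

```text
clock: 58.68
tool_pos: [0.3889, -0.2511, 0.03]
ee_rot: [-0.618, 3.079, -0.001]
force: [-0.4, 0.7, 7.7]
finger_gap: 0.0113
finger_force: 30.0
```

Run:
```python
from h import *
o=bot.observe(); R=Rn.from_rotvec(o["ee_rot"]).as_matrix(); print(o["clock"],o["tool_pos"],np.degrees(np.arctan2(R[1,1],R[0,1])),o["joint_pos"][5],o["force"],o["finger_gap"],o["finger_force"])
```

```text
58.675 [ 0.38892466 -0.25106122  0.02995715] 112.68509766702076 -2.5431867888727275 [-0.43433041  0.72321196  7.67284435] 0.01129262916372599 30.00074028968811
```

Emit:
{"op": "send_rows", "data": {"moves": [[[0.5, 0, 0, 0, 0, 0, -6], [0.5, 0, 0, 0, 0, 0, -10], [0.5, 0, 0, 0, 0, 0, -10], [0.5, 0, 0, 0, 0, 0, -10], [0.5, 0, 0, 0, 0, 0, -10], [0.5, 0, 0, 0, 0, 0, -10], [0.5, 0, 0, 0, 0, 0, -10], [0.5, 0, 0, 0, 0, 0, -10], [0.5, 0, 0, 0, 0, 0, -10]]]}}

```text
clock: 59.8
tool_pos: [0.389, -0.2509, 0.0299]
ee_rot: [1.656, 2.668, 0.0]
force: [-0.2, 1.5, 8.1]
finger_gap: 0.0118
finger_force: 30.0
```

Emit:
{"op": "send_rows", "data": {"moves": [[[0.5, 0, 0, 0, 0, 0, -10], [0.5, 0, 0, 0, 0, 0, -10], [0.5, 0, 0, 0, 0, 0, -10], [0.5, 0, 0, 0, 0, 0, -10], [0.5, 0, 0, 0, 0, 0, -10], [0.5, 0, 0, 0, 0, 0, -10], [0.5, 0, 0, 0, 0, 0, -10], [0.5, 0, 0, 0, 0, 0, -5], [0.5, 0, 0, 0, 0, 0, 0], [0.5, 0, 0, 0, 0, 0, 0]]]}}

```text
clock: 61.05
tool_pos: [0.3892, -0.251, 0.03]
ee_rot: [2.935, 1.117, 0.002]
force: [0.5, 2.5, 7.6]
finger_gap: 0.0114
finger_force: 30.0
```

Run:
```python
from h import *
o=bot.observe(); R=Rn.from_rotvec(o["ee_rot"]).as_matrix(); print(o["clock"],o["tool_pos"],np.degrees(np.arctan2(R[1,1],R[0,1])),o["joint_pos"],o["force"],o["finger_gap"],o["ft_torque"])
```

```text
61.05 [ 0.38917206 -0.25097894  0.02997528] -48.34173060855269 [-5.76274211e-01  3.85493625e-01  2.11458689e+00  5.39415352e-04
  6.40005810e-01  2.67015251e-01] [0.54243325 2.53932919 7.64104383] 0.011426194608303117 [ 0.30629014 -0.05084218 -0.01380815]
```

Emit:
{"op": "send_rows", "data": {"moves": [[[0.5, 0, 0, 0, 0, 0, -2.9], [0.5, 0, 0, 0, 0, 0, 0], [0.5, 0, 0, 0, 0, 0, 0], [2, 0, 0, 0, 0, 0, 0], [4, 0, 0, 0, 0, 0, 0], [5, 0, 0, 0, 0, 0, 0], [5, 0, 0, 3, 0, 0, 0], [5, 0, 0, 5, 0, 0, 0], [5, 0, 0, 5, 0, 0, 0], [5, 0, 0, 5, 0, 0, 0], [5, 0, 0, 3, 0, 0, 0], [5, 0, 0, 0, 0, 0, 0]]]}}

```text
clock: 62.55
tool_pos: [0.3895, -0.2515, 0.2413]
ee_rot: [2.96, 1.042, 0.004]
force: [0.7, -0.1, -0.4]
finger_gap: 0.0503
finger_force: 0.0
```

Run:
```python
from h import *
o=bot.observe(); R=Rn.from_rotvec(o["ee_rot"]).as_matrix(); print(o["clock"],o["tool_pos"],np.degrees(np.arctan2(R[1,1],R[0,1])))
W=camera_model("wrist"); s=capture("wrist"); n=400
def rect(z):
    g=np.linspace(-.05,.05,n); X,Y=np.meshgrid(.389+g,-.251-g)
    c=W["R"]@np.stack([X.ravel(),Y.ravel(),np.full(n*n,z)])+W["t"][:,None]
    rho=np.hypot(c[0],c[1]); k=np.arctan2(rho,c[2])/rho
    return cv2.remap(s[:,:,::-1].copy(),(W["fx"]*k*c[0]+W["cx"]).reshape(n,n).astype(np.float32),(W["fy"]*k*c[1]+W["cy"]).reshape(n,n).astype(np.float32),cv2.INTER_LINEAR)
yy,xx=np.ogrid[:n,:n]
a=rect(.022); h=cv2.cvtColor(a,cv2.COLOR_BGR2HSV); m=cv2.inRange(h,(0,120,80),(8,255,255))|cv2.inRange(h,(172,120,80),(180,255,255)); y,x=np.where(m)
lo=(h[:,:,2]>150)&(h[:,:,1]<60); q=np.argwhere(lo&((xx-200)**2+(yy-200)**2<165**2))[:,::-1].astype(np.float32); cc,r=cv2.minEnclosingCircle(q); print("timer c",cc,r)
print("red",x.mean(),y.mean(),len(x),"dir",np.degrees(np.arctan2(cc[1]-y.mean(),x.mean()-cc[0])))
b=rect(.052); gb=cv2.cvtColor(b,cv2.COLOR_BGR2GRAY); m=((gb<60)&((xx-200)**2+(yy-200)**2<105**2)).astype(np.uint8)
nn,lab,st,ce=cv2.connectedComponentsWithStats(m); i=1+st[1:,4].argmax(); print(cv2.minAreaRect(np.argwhere(lab==i)[:,::-1].astype(np.float32)),st[i])
w=((gb>150)&((xx-200)**2+(yy-200)**2<75**2)).astype(np.uint8); nn,lab,st,ce=cv2.connectedComponentsWithStats(w); print("white",st[1:],ce[1:])
a=cv2.cvtColor(rect(.052),cv2.COLOR_BGR2GRAY)
for r_ in a[80:321:12,60:341:10]: print("".join(" .:-=+*#%@"[v*10//256] for v in r_))
g={"blue":(.412,-.379),"yellow":(.482,-.341),"red":(.552,-.303)}
print(rims(capture("scene"),camera_model("scene"),.087,g,0))
X=np.array([r["location"] for r in finder.mark_of("lid_grip","scene")[:1]]); print("lid",X)
```

```text
62.55 [ 0.38952256 -0.25148196  0.2413311 ] -51.220330939646935
timer c (200.71034240722656, 194.16183471679688) 148.22572326660156
red 94.64028776978417 284.0791366906475 139 dir -139.71151600567782
((228.29364013671875, 177.3397216796875), (38.298641204833984, 123.90208435058594), 51.07245635986328) [ 179  128  106  104 4110]
white [[ 126  126  108  103 4628]
 [ 134  208   52   48 1303]
 [ 189  235   78   40  346]
 [ 160  260   24   13  156]] [[168.10890233 164.44036301]
 [160.91327705 230.10590944]
 [229.29190751 262.18208092]
 [171.62820513 265.48717949]]<stdin>:17: RuntimeWarning: overflow encountered in scalar multiply
Traceback (most recent call last):
OverflowError: Python integer 256 out of bounds for uint8
```

Run:
```python
from h import *
x=np.array([np.cos(np.radians(52)),np.sin(np.radians(52)),0]); y=np.array([-x[1],x[0],0]); h=np.array([.521,.3226,0])+.13*x; h[2]=.116
M={c:camera_model(c) for c in("scene","side")}
I={c:capture(c) for c in M}
P=lambda a,v: h+Rn.from_rotvec(y*np.radians(a)).apply(v)
for c in M:
    print(c,"shut pred",project(P(0,-.13*x+[0,0,.036]),M[c]).round(1),"now",[np.round(r["location"],1) for r in finder.mark_of("lid_grip",c)[:1]])
    # dark fin silhouette now vs projected fin box centroid hull per angle
    g=cv2.cvtColor(I[c],cv2.COLOR_RGB2GRAY); u,v=project(P(45,-.13*x+[0,0,.03]),M[c]).astype(int)
    m=np.zeros_like(g); m[v-18:v+18,u-18:u+18]=(g[v-18:v+18,u-18:u+18]<45); n,lab,st,ce=cv2.connectedComponentsWithStats(m.astype(np.uint8)); 
    i=1+st[1:,4].argmax(); print(" dark",st[i],ce[i].round(1)); obs=lab==i
    for a in (38,40,42,44,46,48,50,52):
        pts=[project(P(a,(-.13+i*.018)*x+j*.008*y+[0,0,k]),M[c]) for i in(-1,1) for j in(-1,1) for k in(.010,.047)]
        q=cv2.convexHull(np.float32(pts)); z=np.zeros_like(g); cv2.fillConvexPoly(z,np.int32(np.round(q)),1); mm=cv2.moments(q)
        print("  ",a,"iou",round((obs&(z>0)).sum()/(obs|(z>0)).sum(),2),round(mm["m10"]/mm["m00"],1),round(mm["m01"]/mm["m00"],1))
g={"blue":(.412,-.379),"yellow":(.482,-.341),"red":(.552,-.303)}
print(rims(I["scene"],M["scene"],.087,g,0)); print(bot.observe()["clock"])
```

```text
scene shut pred [415. 194.] now [array([438.9, 191.6])]
 dark [430 186  14  12 118] [435.9 191.3]
   38 iou 0.43 431.9 190.6
   40 iou 0.51 433.2 190.8
   42 iou 0.55 434.4 191.1
   44 iou 0.52 435.7 191.4
   46 iou 0.54 437.0 191.8
   48 iou 0.52 438.4 192.2
   50 iou 0.45 439.7 192.7
   52 iou 0.36 441.1 193.2
side shut pred [236.  258.9] now [array([191.3, 224.3])]
 dark [184 214  27  25 399] [196.6 226.2]
   38 iou 0.29 206.5 231.9
   40 iou 0.38 204.2 230.8
   42 iou 0.47 201.9 229.6
   44 iou 0.6 199.5 228.6
   46 iou 0.75 197.0 227.6
   48 iou 0.72 194.5 226.7
   50 iou 0.58 192.0 225.8
   52 iou 0.46 189.4 225.0
{'blue': (array([ 0.4109, -0.3817]), 41, np.float64(0.001)), 'yellow': (array([ 0.4809, -0.3435]), 42, np.float64(0.0011)), 'red': (array([ 0.5506, -0.3056]), 54, np.float64(0.0012))}
62.8
```

```bash
python3 -c "
from plant import bot
print(bot.job_done())"
```

```text
the job is handed in; nothing more can be done
None
```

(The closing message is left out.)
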